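Pack hat-section blocks alternately up and down in the cradle

TASK

Pack the five aluminium hat-section blocks tight in the low steel cradle, alternately crown up and crown down: the three that lie crown up stand flat side by side across the cradle between its end walls, and the two that lie crown down go, still upside down, into the gaps between those crowns, fully nested with their crowns resting on the brims below. Set every block squarely across the cradle and centred on its strip, let go of them, and leave the other things on the desk where they are.

Things in the scene. Friction and masses are not known exactly. Their poses are not given: they have to be found in the camera images.
- cradle: low steel packing cradle fixed to the desk: a flat strip 44 mm wide (x), 178 mm long (y), 3 mm thick, with an upturned wall 20 mm high, 4 mm thick at each end; 170 mm clear between the walls, sides open. A block set across it overhangs 6 mm on either side. Origin: centre of its underside on the desk; blocks stand 3 mm above it.
- crown_up_a: aluminium hat-section block, 56 mm long (x), 54 wide (y), 30 high: flat brim 54 x 56 x 7 mm and, along its middle, a crown 22 mm wide, 23 mm proud, over the full length; both ends flat; 10 mm groove along the brim side; about 0.12 kg. Lies brim down, crown up (brim 0 to 7 mm, crown 7 to 30 mm high). Origin: centre of its underside, z up. Same after half a turn about z. One of three alike.
- crown_up_b: aluminium hat-section block, 56 mm long (x), 54 wide (y), 30 high: flat brim 54 x 56 x 7 mm and, along its middle, a crown 22 mm wide, 23 mm proud, over the full length; both ends flat; 10 mm groove along the brim side; about 0.12 kg. Lies brim down, crown up (brim 0 to 7 mm, crown 7 to 30 mm high). Origin: centre of its underside, z up. Same after half a turn about z. One of three alike.
- crown_up_c: aluminium hat-section block, 56 mm long (x), 54 wide (y), 30 high: flat brim 54 x 56 x 7 mm and, along its middle, a crown 22 mm wide, 23 mm proud, over the full length; both ends flat; 10 mm groove along the brim side; about 0.12 kg. Lies brim down, crown up (brim 0 to 7 mm, crown 7 to 30 mm high). Origin: centre of its underside, z up. Same after half a turn about z. One of three alike.
- crown_down_a: aluminium hat-section block, 56 mm long (x), 54 wide (y), 30 high: flat brim 54 x 56 x 7 mm and, along its middle, a crown 22 mm wide, 23 mm proud, over the full length; both ends flat; 10 mm groove along the brim side; about 0.12 kg. Lies upside down, on its crown, brim up (crown 0 to 23 mm, brim 23 to 30 mm high). Origin: centre of its underside as it lies (on the crown), z up. Same after half a turn about z. One of two alike.
- crown_down_b: aluminium hat-section block, 56 mm long (x), 54 wide (y), 30 high: flat brim 54 x 56 x 7 mm and, along its middle, a crown 22 mm wide, 23 mm proud, over the full length; both ends flat; 10 mm groove along the brim side; about 0.12 kg. Lies upside down, on its crown, brim up (crown 0 to 23 mm, brim 23 to 30 mm high). Origin: centre of its underside as it lies (on the crown), z up. Same after half a turn about z. One of two alike.
- glue: glue bottle, 54 mm wide, 150 mm tall, loose bystander; origin near the middle of its underside
- parts_box: blue parts box with a clear lid, 79 x 112 mm, 29 mm high, loose bystander; origin near the middle of its underside
- brush: small brush, 154 mm long (its y), 11 mm wide, 9 mm high, loose bystander; origin near the middle of its underside
- eraser: eraser 23 x 56 mm (y long), 13 mm high, loose bystander; origin near the middle of its underside
- tweezers: tweezers, 123 mm long (y), 12 mm wide, 8 mm high, loose bystander; origin near the middle of its underside
- harmonica: harmonica standing on edge, 26 mm wide, 122 mm long (y), 34 mm high, loose bystander; origin near the middle of its underside
- cover_plate: slotted nickel cover plate with a ball screw at one end, 150 mm long (y), 20 mm wide, 8 mm high, loose bystander; origin near the middle of its underside
- tray_corner (a point): top of the front right corner of a fixed stack of wooden trays, about 0.2 m high: from here the stack runs 0.27 m to the left (y) and 0.43 m back (x), down to the desk, so nothing can be carried low through it
Not all that is in view belongs to the job. Leave any yellow look-alike of the crown_up_a alone.

How it is judged:
By the outcome, as a careful person would: the job done as asked, in the order asked, and still so for the second after the job is handed in, with the robot touching nothing.
It also fails if it takes over 72 s, if anything falls off the work surface, if the arm or the gripper's body presses on something with over 40 N, if the wrist force passes 120 N, or if a joint passes its speed limit or range.

ROBOT

A 6-joint arm with a two-finger parallel gripper is mounted at the origin on a cart in front of the work surface, level with it; the furniture and walls round the work are solid. World frame = base frame: x ahead of the robot, y to its left, z up, the work surface at z = 0. Lengths are in m, angles in rad, forces in N, time in s.
With the tool pointing down it reaches from about 0.25 to 0.725 m from the base axis. Payload 9.7 kg.
Tool frame: the origin (TCP) lies midway between the tips of the shut fingers; the grasp point (between the pads) lies 19 mm behind it (r.grip_point_offset is the z of the grasp point in the tool frame, in m); z points along the fingers, y is the direction in which the jaws open and shut (so a half turn about z gives the same grasp; the last joint's range is limited). The gripper opens to 85 mm and grips with 20 to 120 N. Pads are 22 mm wide; open, the fingers measure 114 mm over their backs; the gripper's body (76 mm by 85 mm) begins 54 mm behind the grasp point. The pads swing forward as they close: fully open they stand 13 mm farther back than shut.
Start: joints at [-1.175, 0.087, 0.176, 1.66, 0, 1.571], TCP at [0.212, -0.507, 0.231] pointing down, gripper open.
Joint ranges: [-3.13, 3.13], [-0.85, 1.81], [-1.15, 1.24], [-2.2, 2.28], [-1.44, 1.52], [-3.14, 3.14]. Speed limits (rad/s): [2.22, 2.22, 2.57, 3.14, 3.14, 3.14].

INTERFACE

Orientations are given as a unit quaternion [w, x, y, z].
In Python, from plant import r, optics, ticket gives the robot as it stands.
- The arm moves only by the tool move_arm, never from a script. Its argument "commands" is a list of rows, each a list of 7 numbers: the turn, a rotation vector about the tool's x, y, z in rad, then the shift along the tool's x, y, z in cm, then the opening in per cent of the stroke, from 0 (shut) to 100 (fully open). In form: [[wx, wy, wz, dx, dy, dz, hand], ...]. A call has 1 to 10 rows; each row is the pose to reach, as a shift and turn from the pose commanded when the call began, along the tool's axes at that moment; what a row does not reach only later rows make up. A row lasts 1/10 s, in which the tool goes at most 50 mm and 8.59 degrees, less where a joint would pass 70% of its speed; a pose out of reach is approached as far as the arm can. A call with a gripper value outside its range is refused whole. The fingers move at their own pace and stop on an object; "force" is the grip in N (left out, the last holds). Time passes only in rows, so rows that repeat a pose let the fingers close. It gives the time, the measured TCP pose, the force and the opening at its end, in the units of the state.
- r.state(): the state, without advancing time (a new reading comes with each control period).
- optics.read_camera(name): name is "scene" or "side" or "wrist"; returns a dict with "color" (400x640x3 uint8, red, green, blue), "range_z" (400x640 float32, m along the optical axis (not along the pixel's ray), 0 where there is no reading), "fovy" (degrees; the focal length in pixels is half the picture's height over the tangent of half this angle, whatever the lens; pixels are square), "cx", "cy" (the principal point, pixels), "R" (3x3) and "t" (3): a world point X has camera coordinates R X + t. Camera axes: x right, y down, z forward; pixel columns grow to the right and rows downward; lengths in m; the calibration is good to about 2 mm. The wrist camera is an equidistant fisheye: a pixel r from the principal point sees the ray r / f radians off the axis. A picture is of the moment at which its call begins.
- ticket.sign_off(): hands the job in, once; it reports no verdict.
The state is a dict: "time": time; "joint_pos": joint angles; "qvel": joint speeds; "joint_efforts": joint torques, N m; "eef_pos": TCP position; "tool_rot": TCP orientation; "ft_force": force on the tool from outside, world axes, zero at the start; "moment": the same for the moment, N m; "gripper_width": finger opening in m.
Only numpy, scipy, OpenCV 4.12 (cv2) and the standard library are available. Lean on these libraries where they do the work, as an engineer would, in place of code of your own. Each camera call takes 0.05 s, during which the arm holds its last target.

## Working session

There is one attempt and no reset: what is moved stays moved. The work goes in short steps, Python scripts to look and compute and a tool call to move; the robot and the scene stay as the last step left them, time stands still between calls to the robot, and variables do not carry over. Pictures are saved under pics/ and viewed, and the job is handed in when it is done.

Besides the shell and the picture viewer there is one more tool, called after "Emit:" as a command line: name --pt "numbers of a row" for each row, then --argument value for the rest. move_arm: Moves the arm, as the interface text tells. Its arguments: {"type":"object","properties":{"commands":{"type":"array"},"force":{"type":"number"}},"required":["commands"]}

```bash
ls; mkdir -p pics; cat > h.py <<'E'
import numpy as np, cv2
from plant import r, optics, ticket
def snap(name,fn=None):
    d=optics.read_camera(name)
    if fn: cv2.imwrite('pics/'+fn+'.png',cv2.cvtColor(d['color'],cv2.COLOR_RGB2BGR))
    np.savez('pics/'+(fn or name)+'.npz',**d)
    return d
E
python3 - <<'E'
from h import *
for n in ('scene','side','wrist'):
    d=snap(n,n+'0'); print(n,d['fovy'],d['cx'],d['cy'],d['R'].round(3).tolist(),d['t'].round(3).tolist(), (d['range_z']>0).mean())
print(r.state(), r.grip_point_offset)
E
```

```text
pics
scene 47.46341512069515 314.24824721844334 204.56430193407724 [[-0.868, -0.496, 0.001], [-0.389, 0.679, -0.623], [0.308, -0.541, -0.782]] [0.455, 0.426, 0.983] 0.995984375
side 42.75929225317734 323.0094416125318 201.7296722492269 [[-1.0, 0.011, 0.009], [-0.002, 0.542, -0.841], [-0.014, -0.84, -0.542]] [0.6, 0.197, 1.428] 0.99621875
wrist 65.70646984690485 324.6468489140203 192.72131337929528 [[0.386, -0.922, -0.001], [-0.89, -0.373, 0.261], [-0.241, -0.1, -0.965]] [-0.549, -0.033, 0.377] 0.97173828125
{'time': 0.15, 'joint_pos': array([-1.17499732e+00,  8.73768431e-02,  1.75309077e-01,  1.65980394e+00,
        2.85926006e-05,  1.57080654e+00]), 'qvel': array([ 0.00068909, -0.00170198,  0.00278512, -0.00035991,  0.00064196,
        0.00049557]), 'joint_efforts': array([-1.04718504e-05, -5.20760357e+01,  4.65045941e+01,  1.38467355e-02,
       -2.29203170e-05, -1.69072325e-05]), 'eef_pos': array([ 0.21198971, -0.5073133 ,  0.2307186 ]), 'tool_rot': array([-5.30002759e-04,  9.80482583e-01,  1.96605224e-01, -9.17002644e-05]), 'ft_force': array([0.59761159, 0.49888778, 0.2988806 ]), 'moment': array([-0.00053117, -0.03349628, -0.04545501]), 'gripper_width': 0.0852937332289907} -0.0187
```

View pics/scene0.png

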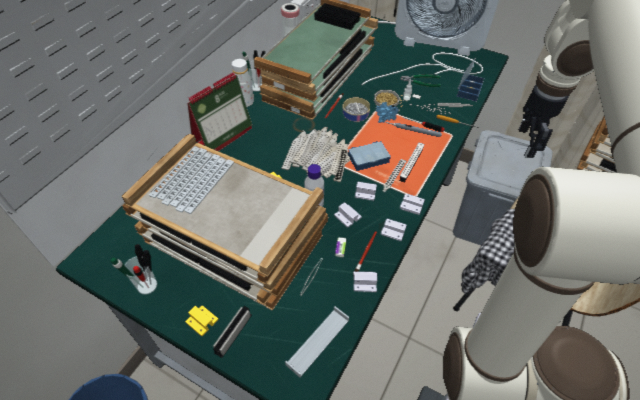

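View pics/side0.png

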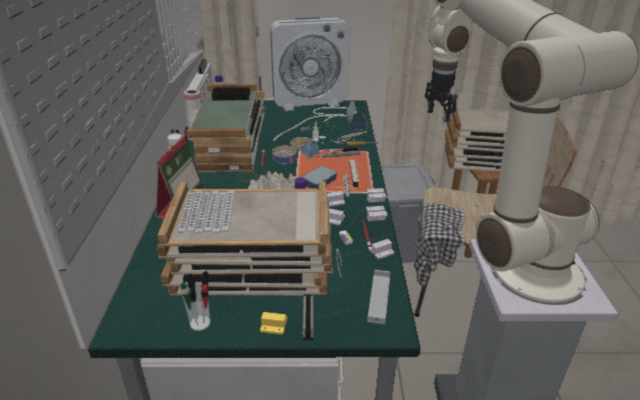

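View pics/wrist0.png

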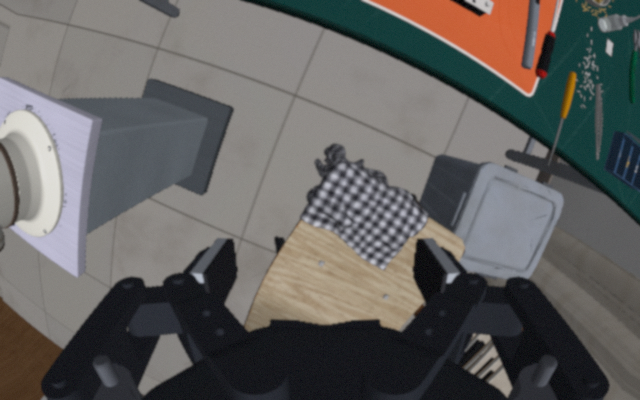

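```bash
python3 - <<'E'
from h import *
a=cv2.imread('pics/scene0.png')[160:390,180:440]; cv2.imwrite('pics/scene0c.png',cv2.resize(a,None,fx=2.6,fy=2.6,interpolation=cv2.INTER_CUBIC))
a=cv2.imread('pics/side0.png')[170:350,240:410]; cv2.imwrite('pics/side0c.png',cv2.resize(a,None,fx=3.2,fy=3.2,interpolation=cv2.INTER_CUBIC))
def pts(fn):
    d=np.load('pics/'+fn+'.npz'); z=d['range_z']; f=200/np.tan(np.radians(d['fovy'])/2)
    v,u=np.mgrid[:400,:640]
    P=np.stack([(u-d['cx'])/f*z,(v-d['cy'])/f*z,z],-1)
    return (P-d['t'])@d['R']
P=pts('scene0')
for u,v in [(365,190),(348,213),(412,204),(394,229),(366,282),(202,318),(318,340),(340,308),(296,370),(314,180),(268,278)]: print((u,v),P[v,u].round(3))
P=pts('side0')
for u,v in [(336,200),(335,216),(376,195),(376,213),(381,248),(378,297),(380,274),(376,318)]: print((u,v),P[v,u].round(3))
E
```

```text
(365, 190) [ 0.554 -0.35   0.024]
(348, 213) [ 0.556 -0.245  0.032]
(412, 204) [ 0.414 -0.365  0.03 ]
(394, 229) [ 0.424 -0.263  0.025]
(366, 282) [ 0.421 -0.083  0.018]
(202, 318) [0.711 0.202 0.032]
(318, 340) [0.455 0.103 0.002]
(340, 308) [0.448 0.005 0.001]
(296, 370) [0.46  0.193 0.02 ]
(314, 180) [ 0.66  -0.238  0.118]
(268, 278) [0.594 0.084 0.143]
(336, 200) [ 0.552 -0.361  0.007]
(335, 216) [ 0.559 -0.247  0.02 ]
(376, 195) [ 0.419 -0.355  0.032]
(376, 213) [ 0.43  -0.249  0.031]
(381, 248) [ 0.431 -0.081  0.022]
(378, 297) [0.457 0.103 0.004]
(380, 274) [0.444 0.019 0.01 ]
(376, 318) [0.472 0.191 0.017]
```

View pics/scene0c.png

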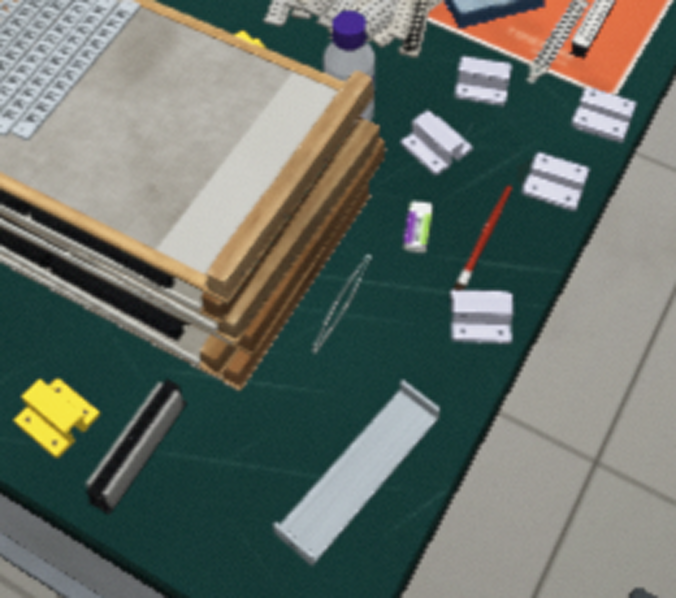

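View pics/side0c.png

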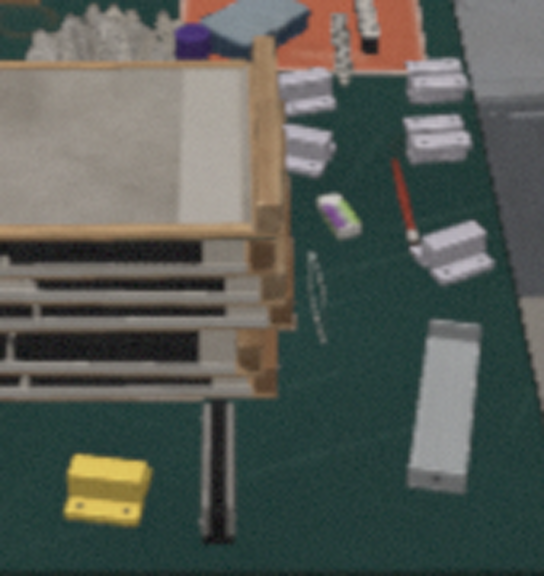

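```bash
cat >> h.py <<'E'
from scipy.spatial.transform import Rotation as Ro
def Rq(q): return Ro.from_quat(np.asarray(q)[[1,2,3,0]])
def rel(target_pos, yaw_deg, pos=None, q=None):
    """row numbers (rotvec tool, shift cm tool) to get to tool-down pose with tool-x at yaw, from current (measured) pose"""
    s=r.state(); p=s['eef_pos'] if pos is None else np.array(pos); R=Rq(s['tool_rot'] if q is None else q)
    y=np.radians(yaw_deg); T=Ro.from_matrix(np.array([[np.cos(y),np.sin(y),0],[np.sin(y),-np.cos(y),0],[0,0,-1]]))
    return (R.inv()*T).as_rotvec().round(4), (R.inv().apply(np.array(target_pos)-p)*100).round(2)
def cam(d):
    return -d['R'].T@d['t']
def proj(d,X,fish=False):
    f=200/np.tan(np.radians(d['fovy'])/2); c=np.atleast_2d(X)@d['R'].T+d['t']
    if fish:
        rr=np.hypot(c[:,0],c[:,1]); k=f*np.arctan2(rr,c[:,2])/np.maximum(rr,1e-9)
    else: k=f/c[:,2]
    return np.stack([d['cx']+k*c[:,0],d['cy']+k*c[:,1]],1)
def onplane(d,uv,z,fish=False):
    f=200/np.tan(np.radians(d['fovy'])/2); q=(np.atleast_2d(uv)-[d['cx'],d['cy']])/f
    if fish:
        th=np.hypot(q[:,0],q[:,1]); k=np.sin(th)/np.maximum(th,1e-9); D=np.stack([q[:,0]*k,q[:,1]*k,np.cos(th)],1)
    else: D=np.c_[q,np.ones(len(q))]
    D=D@d['R']; C=cam(d); s=(z-C[2])/D[:,2]
    return C+D*s[:,None]
E
python3 - <<'E'
from h import *
d=np.load('pics/wrist0.npz'); s=r.state(); R=Rq(s['tool_rot'])
print('cam in tool',R.inv().apply(cam(d)-s['eef_pos']), 'cam axes(tool)\n',(R.inv().as_matrix()@d['R'].T).round(3))
print(rel([0.43,-0.30,0.33],90), rel([0.43,-0.30,0.33],80))
d=np.load('pics/scene0.npz'); print(onplane(d,[[242,275],[268,298],[262,302],[325,213],[327,190]],0.2).round(3), onplane(d,[[272,307]],0).round(3))
E
```

```text
cam in tool [ 0.06694448 -0.00028076 -0.14149462] cam axes(tool)
 [[ 0.001 -0.965 -0.261]
 [ 1.     0.001  0.   ]
 [ 0.    -0.261  0.965]]
(array([-9.000e-04, -7.000e-04, -1.175e+00]), array([ 28.11, -10.73,  -9.92])) (array([-1.0000e-03, -6.0000e-04, -1.0005e+00]), array([ 28.11, -10.73,  -9.92]))
[[ 0.623  0.13   0.2  ]
 [ 0.547  0.147  0.2  ]
 [ 0.553  0.16   0.2  ]
 [ 0.552 -0.099  0.2  ]
 [ 0.581 -0.162  0.2  ]] [[0.595 0.085 0.   ]]
```

Emit:
move_arm --pt "0 0 -1.175 28.1 -10.7 -9.9 100" --pt "0 0 -1.175 28.1 -10.7 -9.9 100" --pt "0 0 -1.175 28.1 -10.7 -9.9 100" --pt "0 0 -1.175 28.1 -10.7 -9.9 100" --pt "0 0 -1.175 28.1 -10.7 -9.9 100" --pt "0 0 -1.175 28.1 -10.7 -9.9 100" --pt "0 0 -1.175 28.1 -10.7 -9.9 100" --pt "0 0 -1.175 28.1 -10.7 -9.9 100" --pt "0 0 -1.175 28.1 -10.7 -9.9 100" --pt "0 0 -1.175 28.1 -10.7 -9.9 100"

```text
time: 1.15
eef_pos: [0.4299, -0.3005, 0.33]
tool_rot: [-0.0, 0.708, 0.706, -0.0]
ft_force: [-1.2, 0.1, 0.3]
gripper_width: 0.0851
```

```bash
python3 - <<'E'
from h import *
d=snap('wrist','wrist1'); s=r.state(); print(s['time'],s['eef_pos'],s['qvel'].round(3),s['joint_pos'].round(3))
E
```

```text
1.2 [ 0.42976096 -0.30065483  0.33002785] [-0.006 -0.001 -0.001  0.     0.001 -0.011] [-0.61   0.088  0.374  1.857 -0.     0.964]
```

View pics/wrist1.png

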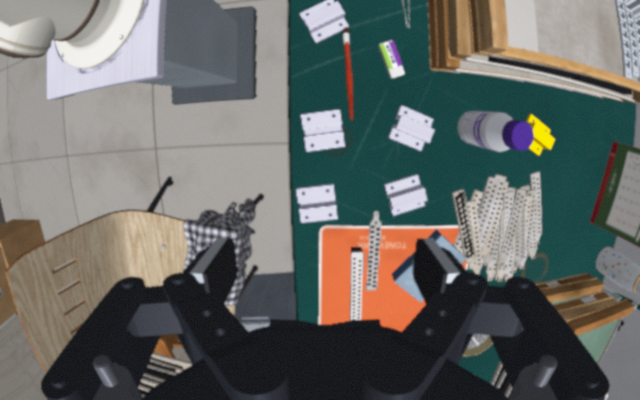

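```bash
python3 - <<'E'
from h import *
a=cv2.imread('pics/wrist1.png')[0:225,290:445]; cv2.imwrite('pics/w1c.png',cv2.resize(a,None,fx=2.65,fy=2.65,interpolation=cv2.INTER_CUBIC)); 
d=np.load('pics/wrist1.npz')
# depth cloud heights
z=d['range_z']; f=200/np.tan(np.radians(d['fovy'])/2)
v,u=np.mgrid[:400,:640]; q=np.stack([u-d['cx'],v-d['cy']],-1)/f; th=np.linalg.norm(q,axis=-1); k=np.tan(th)/th
P=np.stack([q[...,0]*k*z,q[...,1]*k*z,z],-1); P=(P-d['t'])@d['R']; np.save('pics/P1.npy',P)
h=P[:,:,2]; im=np.clip(h[0:225,290:445]*1000*6+40,0,255).astype(np.uint8)
cv2.imwrite('pics/w1h.png',cv2.applyColorMap(cv2.resize(im,None,fx=2.65,fy=2.65,interpolation=cv2.INTER_NEAREST),cv2.COLORMAP_JET))
E
```

```text
(no output)
```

View pics/w1c.png

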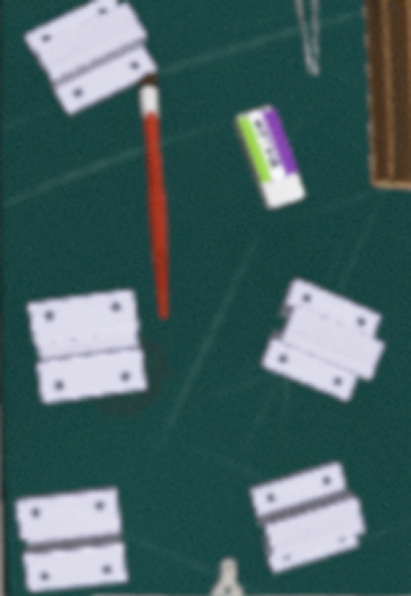

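View pics/w1h.png

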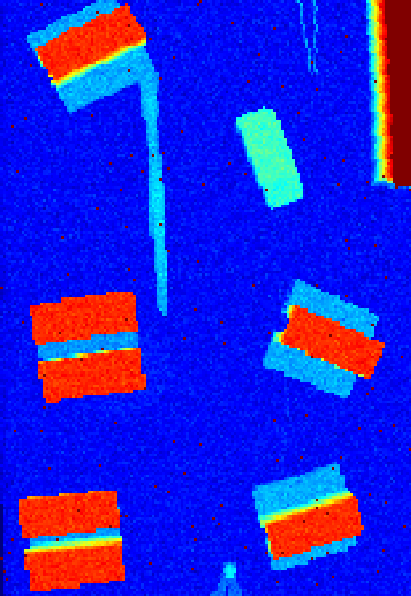

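```bash
cat >> h.py <<'E'
def cloudw(d):
    z=d['range_z']; f=200/np.tan(np.radians(d['fovy'])/2)
    v,u=np.mgrid[:400,:640]; q=np.stack([u-d['cx'],v-d['cy']],-1)/f; th=np.linalg.norm(q,axis=-1)+1e-9; k=np.tan(th)/th
    P=np.stack([q[...,0]*k*z,q[...,1]*k*z,z],-1); return (P-d['t'])@d['R']
def rect(xy):
    (c,wh,a)=cv2.minAreaRect((xy*1000).astype(np.float32)); w,h=wh
    # angle of long axis
    return np.round(c,1), np.round((w,h),1), round(a,1)
E
python3 - <<'E'
from h import *
d=np.load('pics/wrist1.npz'); P=cloudw(d); h=cv2.medianBlur(P[...,2].astype(np.float32),3)
print('desk z', np.median(h[150:200,340:380]))
for (u,v) in [(325,20),(322,131),(412,128),(317,203),(405,194)]:
    w=np.zeros(h.shape,bool); w[max(0,v-32):v+32,max(290,u-32):u+32]=1
    w[235:]=0
    m=(h>0.022)&(h<0.045)&w
    n,l,st,ce=cv2.connectedComponentsWithStats(m.astype(np.uint8))
    for i in range(1,n):
        if st[i,4]>100:
            X=P[l==i]; top=X[(X[:,2]>np.median(X[:,2])-.004)]; print((u,v),'top',st[i,4],rect(top[:,:2]),top.mean(0).round(4),np.median(top[:,2]).round(4))
    m=(h>0.004)&(h<0.045)&w
    n,l,st,ce=cv2.connectedComponentsWithStats(m.astype(np.uint8))
    for i in range(1,n):
        if st[i,4]>300:
            X=P[l==i]; print('   all',rect(X[:,:2]))
E
```

```text
desk z -0.0012329082
(325, 20) top 585 (array([ 419.6, -148.3]), array([163.9,  54.7]), 79.2) [ 0.4299 -0.0926  0.0296] 0.0289
   all (array([ 442.7, -142.5]), array([ 66.1, 172.1]), 13.7)
(322, 131) top 608 (array([ 425.6, -245.6]), array([56.3, 22.8]), 7.0) [ 0.4256 -0.2454  0.0304] 0.0289
(322, 131) top 606 (array([ 427. , -272.9]), array([55.4, 55.4]), 39.1) [ 0.4301 -0.2768  0.0304] 0.029
   all (array([ 427.2, -261.4]), array([58.2, 54.8]), 7.5)
(412, 128) top 552 (array([ 513., -243.]), array([ 26.1, 162.9]), 74.6) [ 0.5619 -0.2567  0.0313] 0.0289
   all (array([ 516.3, -238.9]), array([ 55.2, 163. ]), 69.3)
(317, 203) top 555 (array([ 410.6, -301.5]), array([ 55.6, 129.7]), 6.4) [ 0.4164 -0.3539  0.0305] 0.0289
(317, 203) top 537 (array([ 412.1, -317.5]), array([ 55.7, 162.1]), 6.2) [ 0.4196 -0.3856  0.0297] 0.029
   all (array([ 416.8, -321.2]), array([ 57.5, 173.7]), 1.7)
(405, 194) top 523 (array([ 496.1, -316.7]), array([ 55.3, 203.3]), 53.4) [ 0.5571 -0.3623  0.0323] 0.0288
   all (array([ 518.4, -304.2]), array([ 66.3, 214.3]), 34.0)
```

```bash
cat > b.py <<'E'
from h import *
def blocks(d,seeds,lo=.025,hi=.034,box=32,zp=0.030,minarea=150):
    P=cloudw(d); h=cv2.medianBlur(P[...,2].astype(np.float32),3); out=[]
    for (u,v) in seeds:
        w=np.zeros(h.shape,bool); w[max(0,v-box):v+box,max(0,u-box):u+box]=1
        m=((h>lo)&(h<hi)&w).astype(np.uint8)
        n,l,st,ce=cv2.connectedComponentsWithStats(m)
        M=np.zeros_like(m)
        for i in range(1,n):
            if st[i,4]>minarea:M|=(l==i).astype(np.uint8)
        vv,uu=np.nonzero(M)
        # pixel corners so edges are unbiased
        uv=np.concatenate([np.c_[uu+a,vv+b] for a in(-.5,.5) for b in(-.5,.5)])
        X=onplane(d,uv,zp,True)[:,:2]; Y=onplane(d,np.c_[uu,vv],zp,True)[:,:2]
        print((u,v),len(uu),rect(X),'mean',(Y.mean(0)*1000).round(1))
E
python3 - <<'E'
from b import *
d=np.load('pics/wrist1.npz')
blocks(d,[(325,20),(322,131),(412,128),(317,203),(405,194)])
E
```

```text
(325, 20) 568 (array([429.8, -92.5]), array([58.7, 26.1]), 26.7) mean [429.9 -92.7]
(322, 131) 1207 (array([ 427.7, -261.3]), array([58. , 56.4]), 7.5) mean [ 427.8 -261. ]
(412, 128) 545 (array([ 563.1, -257.4]), array([25. , 59.1]), 70.3) mean [ 562.4 -256.8]
(317, 203) 1071 (array([ 418.1, -370.3]), array([57.2, 57. ]), 5.6) mean [ 418.  -369.4]
(405, 194) 502 (array([ 557.8, -363.2]), array([57.7, 25.7]), 16.7) mean [ 557.7 -363. ]
```

Emit:
move_arm --pt "0 0 -0.466 20.8 0 26 100" --pt "0 0 -0.466 20.8 0 26 100" --pt "0 0 -0.466 20.8 0 26 100" --pt "0 0 -0.466 20.8 0 26 100" --pt "0 0 -0.466 20.8 0 26 100" --pt "0 0 -0.466 20.8 0 26 100" --pt "0 0 -0.466 20.8 0 26 100" --pt "0 0 -0.466 20.8 0 26 100" --pt "0 0 -0.466 20.8 0 28 100"

```text
time: 2.1
eef_pos: [0.4311, -0.0929, 0.0521]
tool_rot: [0.002, 0.525, 0.851, 0.0]
ft_force: [0.8, 0.0, 0.7]
gripper_width: 0.0855
```

```bash
python3 - <<'E'
from h import *
d=snap('wrist','wrist2'); s=r.state(); print(s['time'],s['eef_pos'],s['qvel'].round(3),s['joint_pos'].round(3))
print(rel([.4298,-.0926,0.0],116.7))
E
```

```text
2.15 [ 0.42949791 -0.09286203  0.04833356] [-0.011  0.008  0.013  0.066 -0.    -0.004] [-0.213 -0.17  -0.426  1.316 -0.     0.894]
(array([-0.001 , -0.0005, -0.0022]), array([0.01, 0.04, 4.83]))
```

View pics/wrist2.png

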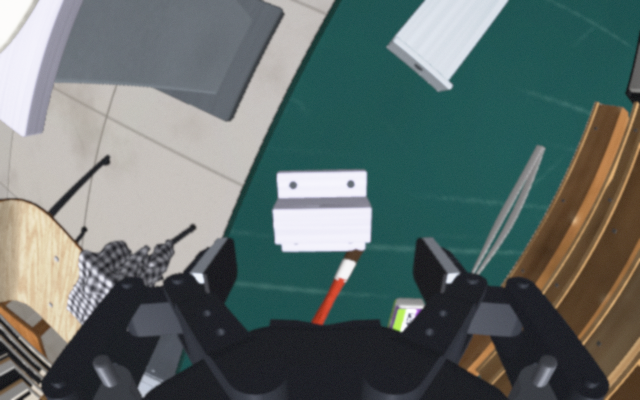

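```bash
python3 - <<'E'
from b import *
d=np.load('pics/wrist2.npz'); P=cloudw(d); print(np.median(P[130:160,300:360,2]))
blocks(d,[(322,222)],box=50)
print(proj(d,[[.4295,-.0929,.03],[.4295,-.0929,.0]],True))
E
```

```text
-0.0012941178343743448
(322, 222) 3545 (array([429.5, -90.4]), array([56.2, 23.1]), 27.9) mean [429.4 -90.1]
[[320.10572208 228.67259566]
 [320.61956854 211.6973558 ]]
```

Emit:
move_arm --pt "0 0 -0.02 0.2 0.1 2.5 100" --pt "0 0 -0.02 0.2 0.1 4.4 100" --pt "0 0 -0.02 0.2 0.1 4.8 100" --pt "0 0 -0.02 0.2 0.1 4.8 60" --pt "0 0 -0.02 0.2 0.1 4.8 50" --pt "0 0 -0.02 0.2 0.1 4.8 40" --pt "0 0 -0.02 0.2 0.1 4.8 40" --pt "0 0 -0.02 0.2 0.1 4.8 40" --force 40

```text
time: 2.95
eef_pos: [0.431, -0.0907, 0.0039]
tool_rot: [0.001, 0.516, 0.856, 0.0]
ft_force: [-1.4, -1.1, 6.4]
gripper_width: 0.0554
```

```bash
python3 - <<'E'
from h import *
s=r.state(); print(s['eef_pos'],s['gripper_width'],s['ft_force'])
print(rel([.455,.06,0.2],86.4))
E
```

```text
[ 0.43098721 -0.09068812  0.00390707] 0.05543269958921698 [-1.43352031 -1.08174419  6.42169849]
(array([0.002 , 0.0016, 0.5483]), array([ 12.17,   9.18, -19.62]))
```

Emit:
move_arm --pt "0 0 0 0 0 -4 40" --pt "0 0 0.548 12.2 9.2 -19.6 40" --pt "0 0 0.548 12.2 9.2 -19.6 40" --pt "0 0 0.548 12.2 9.2 -19.6 40" --pt "0 0 0.548 12.2 9.2 -19.6 40" --pt "0 0 0.548 12.2 9.2 -19.6 40" --pt "0 0 0.548 12.2 9.2 -19.6 40" --pt "0 0 0.548 12.2 9.2 -19.6 40" --pt "0 0 0.548 12.2 9.2 -19.6 40"

```text
time: 3.85
eef_pos: [0.4539, 0.0599, 0.1971]
tool_rot: [-0.0, 0.729, 0.685, -0.001]
ft_force: [-0.4, -0.3, -1.7]
gripper_width: 0.0553
```

```bash
python3 - <<'E'
from h import *
d=snap('wrist','wrist3'); s=r.state(); print(s['time'],s['eef_pos'],s['tool_rot'].round(4),s['qvel'].round(3),s['ft_force'],s['gripper_width'])
P=cloudw(d);h=P[...,2]; print(np.median(h[20:40,250:300]))
E
```

```text
3.9 [0.45382261 0.05973098 0.1970598 ] [-5.000e-04  7.290e-01  6.845e-01 -9.000e-04] [-0.003  0.     0.004  0.001  0.001  0.006] [ 0.34971169  0.22266059 -2.3088117 ] 0.055339382971144185
-0.001313473388005467
```

View pics/wrist3.png

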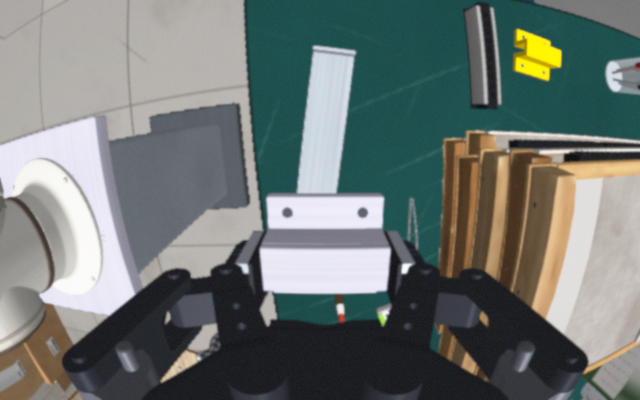

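```bash
python3 - <<'E'
from h import *
d=np.load('pics/wrist3.npz'); c=d['color'].astype(int)
m=((c[...,0]>110)&(abs(c[...,0]-c[...,2])<50)).astype(np.uint8)
m[:,:262]=0;m[:,400:]=0;m[192:]=0
n,l,st,ce=cv2.connectedComponentsWithStats(m); i=1+np.argmax(st[1:,4]); M=l==i; print(st[i])
for v in range(44,70,2):
    u=np.nonzero(M[v])[0]; print(v,u.min() if len(u) else None,u.max() if len(u) else None,end=' | ')
L=[];Rr=[]
for v in range(62,190):
    u=np.nonzero(M[v])[0]; L.append((u.min()-.5,v));Rr.append((u.max()+.5,v))
A=onplane(d,L,0.003,True);B=onplane(d,Rr,0.003,True)
for X in (A,B):
    p=np.polyfit(X[:,1],X[:,0],1); print('x=%.4f*y+%.4f'%tuple(p),'ang',90-np.degrees(np.arctan(p[0])),X[[0,-1],:2].round(4).tolist())
P=cloudw(d)
for v in range(40,66): print(v, P[v,333].round(4), c[v,333])
a=cv2.imread('pics/wrist3.png')[30:200,270:400]; cv2.imwrite('pics/w3c.png',cv2.resize(a,None,fx=3.5,fy=3.5,interpolation=cv2.INTER_CUBIC))
E
```

```text
[ 296   45   60  147 6070]
44 None None | 46 313 326 | 48 313 342 | 50 314 354 | 52 313 355 | 54 313 355 | 56 312 353 | 58 312 353 | 60 312 353 | 62 312 353 | 64 311 353 | 66 311 353 | 68 311 352 | x=0.1871*y+0.4134 ang 79.40010503309544 [[0.4478, 0.1805], [0.4216, 0.0419]]
x=0.1877*y+0.4593 ang 79.37123450740904 [[0.4925, 0.1781], [0.4664, 0.0391]]
40 [ 0.4724  0.2049 -0.0018] [28 79 77]
41 [ 4.722e-01  2.034e-01 -2.000e-04] [31 78 77]
42 [ 0.4722  0.2023 -0.0006] [27 79 77]
43 [ 0.4721  0.2012 -0.0009] [30 79 76]
44 [ 0.4721  0.2003 -0.0018] [35 81 79]
45 [ 0.472   0.1991 -0.0017] [31 80 78]
46 [ 0.4719  0.198  -0.0017] [57 91 90]
47 [ 0.4719  0.1968 -0.0018] [117 134 140]
48 [0.471  0.1913 0.02  ] [177 189 198]
49 [0.4709 0.1904 0.0189] [203 212 222]
50 [0.4709 0.1894 0.0185] [195 205 215]
51 [0.4708 0.1885 0.0179] [166 175 183]
52 [0.471  0.1884 0.0125] [144 150 159]
53 [0.4711 0.1885 0.0062] [149 156 164]
54 [0.4712 0.188  0.0029] [177 186 196]
55 [0.4711 0.1871 0.0019] [197 206 217]
56 [0.471  0.1857 0.0032] [202 211 221]
57 [0.471  0.1846 0.0032] [203 213 222]
58 [0.4709 0.1836 0.0029] [204 212 221]
59 [0.4709 0.1826 0.0019] [202 210 221]
60 [0.4708 0.1815 0.0018] [202 211 221]
61 [0.4707 0.1803 0.002 ] [203 212 221]
62 [0.4707 0.1794 0.0009] [203 211 222]
63 [0.4706 0.1781 0.002 ] [203 211 222]
64 [ 4.706e-01  1.774e-01 -3.000e-04] [204 212 222]
65 [0.4705 0.1759 0.002 ] [203 212 222]
```

View pics/w3c.png

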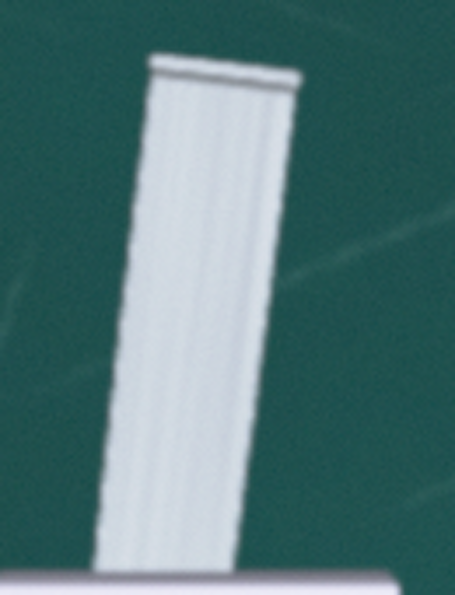

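```bash
cat >> b.py <<'E'
def held(d,s,top=0.026,box=(195,330,240,410),tol=.005):
    """held block top in tool frame"""
    P=cloudw(d); R=Rq(s['tool_rot']); Q=R.inv().apply((P-s['eef_pos']).reshape(-1,3)).reshape(P.shape)
    a,b,c,e=box
    M=np.zeros(P.shape[:2],bool); M[a:b,c:e]=1; M&=(abs(Q[...,2]+top)<tol)
    # only block (white)
    M&=(d['color'].min(-1)>120)
    n,l,st,ce=cv2.connectedComponentsWithStats(M.astype(np.uint8)); 
    for i in range(1,n):
        if st[i,4]>150:
            X=Q[l==i]; print('held',st[i],'z',np.median(X[:,2]).round(4),rect(X[:,:2]),(X.mean(0)*1000).round(1))
E
python3 - <<'E'
from b import *
d=np.load('pics/wrist3.npz'); s=r.state(); held(d,s)
c=d['color']; P=cloudw(d); R=Rq(s['tool_rot']); 
for v in range(185,300,5): print(v,c[v,325],(R.inv().apply(P[v,325]-s['eef_pos'])*1000).round(1))
E
```

```text
held [ 259  243  132   49 5987] z -0.025 (array([0.8, 0.9]), array([23.3, 55.9]), 0.2) [  1.9   0.8 -24.9]
185 [207 217 224] [-15.5   1.3 195.7]
190 [208 216 225] [-20.9   1.3 194.3]
195 [140 139 153] [27.4  1.  -0.1]
200 [236 235 247] [25.4  1.  -1.8]
205 [235 234 246] [23.2  1.  -2.5]
210 [240 239 249] [20.4  1.  -1.7]
215 [236 234 246] [17.9  1.  -1.7]
220 [236 235 247] [15.6  1.  -2.4]
225 [236 235 247] [12.8  1.  -1.6]
230 [129 128 141] [11.8  1.  -5.8]
235 [122 122 134] [ 11.5   1.  -11. ]
240 [123 124 137] [ 11.4   1.  -16.5]
245 [127 126 139] [ 10.9   1.  -20.7]
250 [222 221 236] [ 10.6   1.  -25. ]
255 [234 233 246] [  8.3   1.  -25.2]
260 [235 234 246] [  6.1   1.  -25.4]
265 [233 232 244] [  3.2   1.  -24.6]
270 [231 229 243] [  1.2   1.  -25.3]
275 [230 229 243] [ -1.3   1.  -25.3]
280 [231 229 243] [ -3.6   1.  -25.8]
285 [236 235 246] [ -6.   1. -26.]
290 [232 231 244] [ -9.7   1.  -24.4]
295 [48 87 86] [-162.2    1.5  197.1]
```

```bash
python3 - <<'E'
from h import *
print(rel([.4648,.1580,.06],79.4),rel([.4648,.1580,.0075],79.4))
E
```

```text
(array([-0.0019,  0.0007,  0.1221]), array([ 9.88,  0.5 , 13.7 ])) (array([-0.0019,  0.0007,  0.1221]), array([ 9.89,  0.51, 18.95]))
```

Emit:
move_arm --pt "0 0 0.122 9.9 0.5 12 40" --pt "0 0 0.122 9.9 0.5 12 40" --pt "0 0 0.122 9.9 0.5 12 40" --pt "0 0 0.122 9.9 0.5 12 40" --pt "0 0 0.122 9.9 0.5 15 40" --pt "0 0 0.122 9.9 0.5 17 40" --pt "0 0 0.122 9.9 0.5 17 40" --pt "0 0 0.122 9.9 0.5 17 40"

```text
time: 4.7
eef_pos: [0.4656, 0.1583, 0.0289]
tool_rot: [0.0, 0.769, 0.639, -0.0]
ft_force: [1.0, -0.1, -0.8]
gripper_width: 0.0552
```

```bash
python3 - <<'E'
from b import *
d=snap('wrist','wrist4'); s=r.state(); print(s['time'],s['eef_pos'],s['tool_rot'].round(4),s['ft_force'],s['gripper_width'])
held(d,s); print(rel([.4648,.1580,.0075],79.4))
E
```

```text
4.75 [0.46616449 0.15866847 0.02958926] [2.000e-04 7.694e-01 6.388e-01 6.000e-04] [ 0.17269082  0.05470879 -1.23676972] 0.05521106550266331
held [ 259  244  132   48 5907] z -0.0242 (array([0.1, 0.3]), array([23.3, 55.7]), 0.1) [  1.2   0.2 -24.2]
(array([ 0.0011, -0.0006,  0.0001]), array([-0.09, -0.12,  2.21]))
```

View pics/wrist4.png

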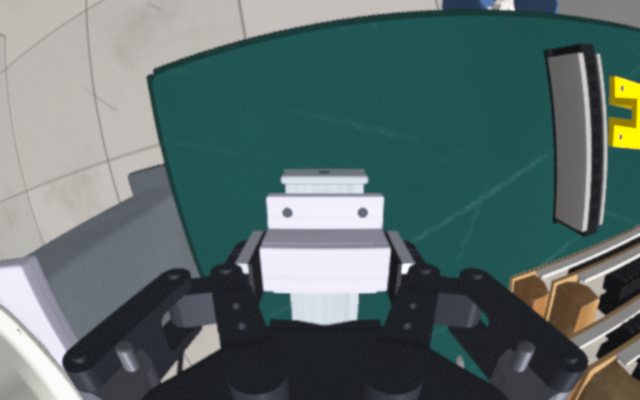

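```bash
python3 - <<'E'
from b import *
d=np.load('pics/wrist4.npz'); s=r.state(); P=cloudw(d); R=Rq(s['tool_rot'])
for col in (300,325,350):
  for v in list(range(168,200,1)): print(v,d['color'][v,col],(R.inv().apply(P[v,col]-s['eef_pos'])*1000).round(1)) if col==325 else None
m=d['color'][186].astype(int)[:,0]; print(m[270:380])
print(rel([.4648,.1580,.0075],79.4), s['eef_pos'])
E
```

```text
168 [64 96 95] [34.4  0.4 30.3]
169 [ 83 101 103] [34.1  0.4 28.7]
170 [ 88  98 102] [34.1  0.4 25.8]
171 [78 82 85] [34.9  0.4 18.8]
172 [72 76 81] [35.   0.4 15.7]
173 [86 91 97] [34.7  0.4 14.6]
174 [106 110 117] [34.1  0.4 15.2]
175 [130 135 142] [33.9  0.4 13.5]
176 [160 168 175] [34.   0.4 10.8]
177 [189 199 209] [33.3  0.4 11.5]
178 [207 217 225] [33.   0.4 10.6]
179 [218 224 231] [32.5  0.4 10.3]
180 [219 224 233] [31.8  0.4 11.3]
181 [219 225 232] [31.3  0.4 11.1]
182 [216 222 230] [31.1  0.4 10. ]
183 [199 208 219] [26.5  0.4 27.1]
184 [200 208 220] [25.7  0.4 28.1]
185 [208 216 225] [24.9  0.4 28.8]
186 [213 220 229] [24.6  0.4 27.7]
187 [213 220 228] [23.9  0.4 28.3]
188 [212 220 228] [23.3  0.4 28.1]
189 [213 220 229] [23.   0.4 27.3]
190 [212 220 228] [22.2  0.4 27.8]
191 [209 218 227] [21.4  0.4 28.8]
192 [199 207 219] [21.   0.4 28.1]
193 [169 173 188] [27.2  0.4  3.2]
194 [144 145 158] [27.2  0.4  1.3]
195 [151 149 164] [26.6  0.4  1.6]
196 [177 176 194] [27.1  0.4 -1.9]
197 [217 216 231] [26.4  0.4 -1. ]
198 [234 233 246] [26.3  0.4 -2.4]
199 [240 239 249] [25.5  0.4 -1.4]
[ 36  32  28  34  33  31  32  33  34  32  29  29  33  43  83 145 194 212
 216 216 218 219 218 215 215 214 215 217 218 219 219 219 220 217 217 216
 216 219 220 220 219 218 216 214 214 213 215 214 215 215 217 216 215 212
 213 213 212 213 215 216 217 217 216 218 219 218 217 216 215 215 214 216
 216 218 219 218 214 213 209 209 207 210 212 216 217 221 221 223 221 223
 222 221 204 154  87  46  35  31  34  32  30  30  37  35  33  31  33  36
  32  32]
(array([ 0.0011, -0.0006,  0.0001]), array([-0.09, -0.12,  2.21])) [0.46616449 0.15866847 0.02958926]
```

Emit:
move_arm --pt "0 0 0 0 0 1.2 40" --pt "0 0 0 0 0 1.8 40" --pt "0 0 0 0 0 2.0 40" --pt "0 0 0 0 0 2.0 40" --pt "0 0 0 0 0 2.0 40"

```text
time: 5.25
eef_pos: [0.4656, 0.1592, 0.0084]
tool_rot: [0.0, 0.769, 0.639, 0.0]
ft_force: [-0.8, 0.3, -1.4]
gripper_width: 0.0556
```

Emit:
move_arm --pt "0 0 0 0 0 0.15 40" --pt "0 0 0 0 0 0.2 40"

```text
time: 5.45
eef_pos: [0.4658, 0.1593, 0.0069]
tool_rot: [0.0, 0.769, 0.639, 0.0]
ft_force: [-2.6, -0.0, 8.2]
gripper_width: 0.0547
```

```bash
python3 - <<'E'
from h import *
print(rel([.45,-.24,.16],70.3))
E
```

```text
(array([ 0.0007, -0.0005,  0.1599]), array([-39.54,   5.76, -15.32]))
```

Emit:
move_arm --pt "0 0 0 0 0 -0.1 70" --pt "0 0 0 0 0 -0.1 100" --pt "0 0 0 0 0 -0.1 100" --pt "0 0 0 0 0 -5 100"

```text
time: 5.85
eef_pos: [0.462, 0.1579, 0.0511]
tool_rot: [-0.002, 0.769, 0.639, -0.005]
ft_force: [0.9, -0.7, 0.3]
gripper_width: 0.0856
```

Emit:
move_arm --pt "0 0 0 0 0 -3 100" --pt "0 0 0.16 -39.5 5.8 -10.3 100" --pt "0 0 0.16 -39.5 5.8 -10.3 100" --pt "0 0 0.16 -39.5 5.8 -10.3 100" --pt "0 0 0.16 -39.5 5.8 -10.3 100" --pt "0 0 0.16 -39.5 5.8 -10.3 100" --pt "0 0 0.16 -39.5 5.8 -10.3 100" --pt "0 0 0.16 -39.5 5.8 -10.3 100" --pt "0 0 0.16 -39.5 5.8 -10.3 100" --pt "0 0 0.16 -39.5 5.8 -10.3 100"

```text
time: 6.85
eef_pos: [0.4499, -0.2443, 0.16]
tool_rot: [0.001, 0.819, 0.574, -0.0]
ft_force: [-0.1, 1.4, 0.0]
gripper_width: 0.0856
```

```bash
python3 - <<'E'
from h import *
s=r.state(); print(s['time'],s['eef_pos'])
print(rel([.5623,-.257,.05],70.3)); d=snap('scene','scene5')
a=cv2.imread('pics/scene5.png')[160:390,180:440]; cv2.imwrite('pics/scene5c.png',cv2.resize(a,None,fx=2.6,fy=2.6,interpolation=cv2.INTER_CUBIC))
E
```

```text
6.85 [ 0.44994898 -0.24432525  0.16001281]
(array([ 0.0016,  0.0011, -0.0048]), array([ 2.66, 10.97, 11.02]))
```

View pics/scene5c.png

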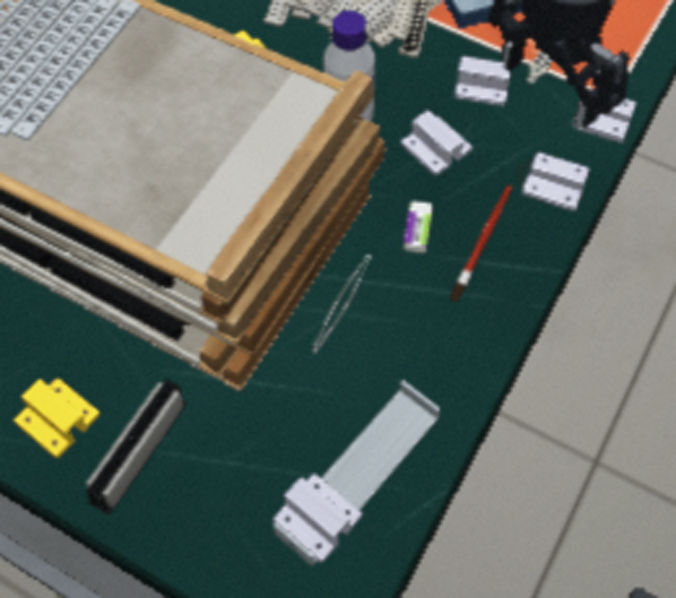

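Emit:
move_arm --pt "0 0 0 2.7 11 9 85" --pt "0 0 0 2.7 11 9 85" --pt "0 0 0 2.7 11 9 85" --pt "0 0 0 2.7 11 11 85" --pt "0 0 0 2.7 11 11 85" --pt "0 0 0 2.7 11 11 85"

```text
time: 7.5
eef_pos: [0.5627, -0.2504, 0.0496]
tool_rot: [-0.0, 0.817, 0.576, -0.0]
ft_force: [-0.1, -0.2, 0.0]
gripper_width: 0.0726
```

```bash
python3 - <<'E'
from b import *
d=snap('wrist','wrist6'); s=r.state(); print(s['time'],s['eef_pos'],s['qvel'].round(3),s['gripper_width'])
blocks(d,[(322,222)],box=50); print(rel([.5623,-.257,.005],70.3))
R=Rq(s['tool_rot']);P=cloudw(d);print('desk',np.median(P[100:130,250:300,2]))
E
```

```text
7.55 [ 0.56312514 -0.25088693  0.05074569] [-0.009 -0.019  0.012 -0.005  0.    -0.003] 0.07281117246245206
(322, 222) 3348 (array([ 562.5, -255.2]), array([23.9, 53. ]), 70.3) mean [ 562.4 -255.1]
(array([0.0012, 0.    , 0.0004]), array([-0.6 ,  0.12,  4.57]))
desk -0.0011443130538511229
```

View pics/wrist6.png

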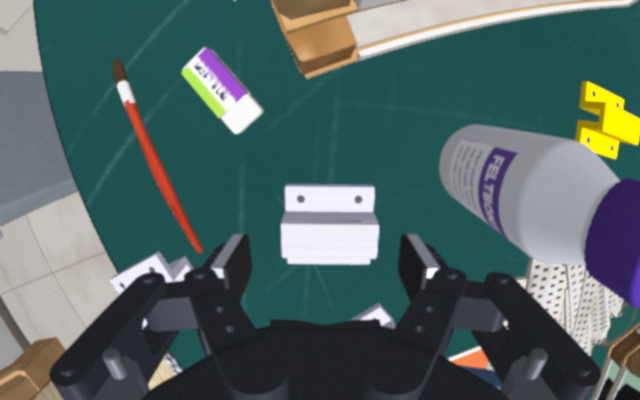

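Emit:
move_arm --pt "0 0 0 -0.4 0.1 2.5 85" --pt "0 0 0 -0.4 0.1 4.1 85" --pt "0 0 0 -0.4 0.1 4.4 85" --pt "0 0 0 -0.4 0.1 4.4 55" --pt "0 0 0 -0.4 0.1 4.4 40" --pt "0 0 0 -0.4 0.1 4.4 40" --pt "0 0 0 -0.4 0.1 4.4 40"

```text
time: 8.25
eef_pos: [0.563, -0.2557, 0.0063]
tool_rot: [0.001, 0.818, 0.576, 0.0]
ft_force: [0.3, 0.1, 4.3]
gripper_width: 0.0552
```

```bash
python3 - <<'E'
from h import *
s=r.state(); print(s['gripper_width'],s['ft_force'],s['eef_pos'])
print(rel([.45,-.12,.2],79.4)); print(rel([.455,.03,.2],79.4))
E
```

```text
0.05522475729755481 [0.30049303 0.05903624 4.315383  ] [ 0.56303512 -0.2557212   0.00628425]
(array([ 0.0013,  0.0002, -0.159 ]), array([  8.96, -15.19, -19.39]))
(array([ 0.0013,  0.0002, -0.159 ]), array([ 23.25, -19.78, -19.4 ]))
```

Emit:
move_arm --pt "0 0 0 0 0 -4 40" --pt "0 0 -0.159 9 -15.2 -14 40" --pt "0 0 -0.159 9 -15.2 -14 40" --pt "0 0 -0.159 9 -15.2 -14 40" --pt "0 0 -0.159 9 -15.2 -14 40" --pt "0 0 -0.159 23.2 -19.8 -14 40" --pt "0 0 -0.159 23.2 -19.8 -14 40" --pt "0 0 -0.159 23.2 -19.8 -14 40" --pt "0 0 -0.159 23.2 -19.8 -14 40" --pt "0 0 -0.159 23.2 -19.8 -14 40"

```text
time: 9.25
eef_pos: [0.4543, 0.0308, 0.1455]
tool_rot: [0.0, 0.768, 0.64, 0.0]
ft_force: [0.1, -0.0, -1.3]
gripper_width: 0.0551
```

```bash
python3 - <<'E'
from b import *
d=snap('wrist','wrist7'); s=r.state(); print(s['time'],s['eef_pos'],s['gripper_width'],s['qvel'].round(3))
held(d,s)
E
```

```text
9.3 [0.45440162 0.02975985 0.14542727] 0.054860846271012 [-0.037  0.002 -0.001 -0.002  0.002 -0.   ]
held [ 261  247  129   45 5413] z -0.0228 (array([-0.2,  0.4]), array([55.8, 22.7]), 90.0) [  0.7   0.5 -22.8]
```

View pics/wrist7.png

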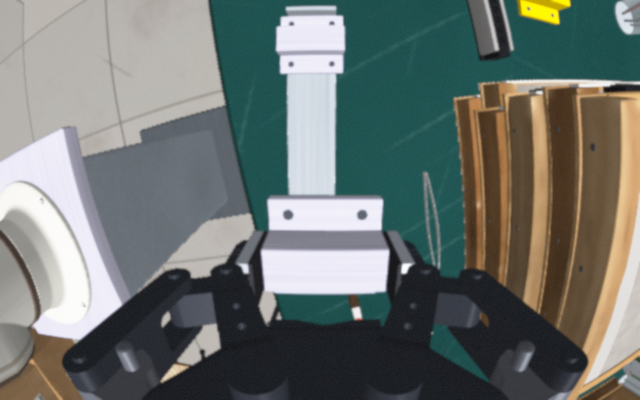

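```bash
cat > m7.py <<'E'
from b import *
def tool(d,s,uv,zw):
    X=onplane(d,uv,zw,True); return Rq(s['tool_rot']).inv().apply(X-s['eef_pos'])*1000
E
python3 - <<'E'
from m7 import *
d=np.load('pics/wrist7.npz'); s=r.state(); c=d['color'].astype(int)
for v in (15,30,45,65,69,90,110,130,150,170):
    row=c[v,:,0]; g=np.nonzero(row[265:360]>125)[0]+265; print(v,g.min(),g.max(),'z0.003',tool(d,s,[[g.min()-.5,v],[g.max()+.5,v]],.003)[:,1].round(1),'z.010',tool(d,s,[[g.min()-.5,v],[g.max()+.5,v]],.010)[:,1].round(1),'z.033',tool(d,s,[[g.min()-.5,v],[g.max()+.5,v]],.033)[:,1].round(1))
P=cloudw(d);R=Rq(s['tool_rot'])
for col in (300,312,325):
  print(col)
  for v in range(6,80,1): 
    if col==312: print(v,c[v,col],(R.inv().apply(P[v,col]-s['eef_pos'])*1000).round(1))
a=cv2.imread('pics/wrist7.png')[0:100,250:380]; cv2.imwrite('pics/w7c.png',cv2.resize(a,None,fx=5,fy=5,interpolation=cv2.INTER_CUBIC))
E
```

```text
15 288 341 z0.003 [-34.   15.4] z.010 [-33.1  15. ] z.033 [-30.4  13.8]
30 276 344 z0.003 [-44.8  18.1] z.010 [-43.7  17.7] z.033 [-40.1  16.2]
45 276 344 z0.003 [-44.6  18.1] z.010 [-43.5  17.6] z.033 [-39.9  16.2]
65 280 343 z0.003 [-40.8  17.2] z.010 [-39.8  16.8] z.033 [-36.5  15.4]
69 280 343 z0.003 [-40.8  17.2] z.010 [-39.8  16.8] z.033 [-36.5  15.4]
90 287 335 z0.003 [-34.4  10. ] z.010 [-33.5   9.8] z.033 [-30.7   9. ]
110 287 335 z0.003 [-34.5  10.1] z.010 [-33.6   9.9] z.033 [-30.8   9.1]
130 287 334 z0.003 [-34.6   9.3] z.010 [-33.8   9.1] z.033 [-31.    8.4]
150 288 335 z0.003 [-34.   10.4] z.010 [-33.2  10.1] z.033 [-30.4   9.3]
170 288 335 z0.003 [-34.4  10.6] z.010 [-33.5  10.3] z.033 [-30.7   9.5]
300
312
6 [166 178 188] [162.6 -10.9 127.2]
7 [200 210 220] [161.6 -10.9 127.2]
8 [205 215 223] [159.6 -10.8 124.1]
9 [190 197 208] [159.7 -10.9 127.2]
10 [161 168 177] [159.4 -11.  129.3]
11 [141 146 153] [159.6 -11.1 132.6]
12 [136 143 149] [159.4 -11.2 135. ]
13 [138 145 152] [159.2 -11.3 137.6]
14 [148 153 163] [159.7 -11.5 142.1]
15 [181 182 198] [158.7 -11.5 142.2]
16
[... 1669 characters left out ...]
7 237 248] [113.3 -11.1 137.8]
62 [239 238 249] [112.1 -11.  136.3]
63 [239 239 249] [111.2 -11.  136.4]
64 [239 238 248] [110.2 -11.  136.1]
65 [239 239 249] [109.2 -11.  135.4]
66 [238 238 248] [108.5 -11.  136.9]
67 [239 238 248] [107.6 -11.  136.9]
68 [239 238 249] [106.6 -11.  136.5]
69 [240 239 249] [105.5 -10.9 135.1]
70 [239 238 248] [104.9 -11.  137. ]
71 [236 234 246] [104.  -11.  137.4]
72 [224 224 237] [103.  -11.  136.6]
73 [206 208 222] [102.4 -11.1 139.6]
74 [203 211 221] [102.  -11.3 144. ]
75 [208 217 225] [100.9 -11.2 142.4]
76 [210 218 225] [ 99.9 -11.2 142. ]
77 [207 217 225] [ 99.3 -11.3 144.7]
78 [208 217 224] [ 98.3 -11.3 144.2]
79 [208 217 225] [ 97.4 -11.3 144.1]
325
```

View pics/w7c.png

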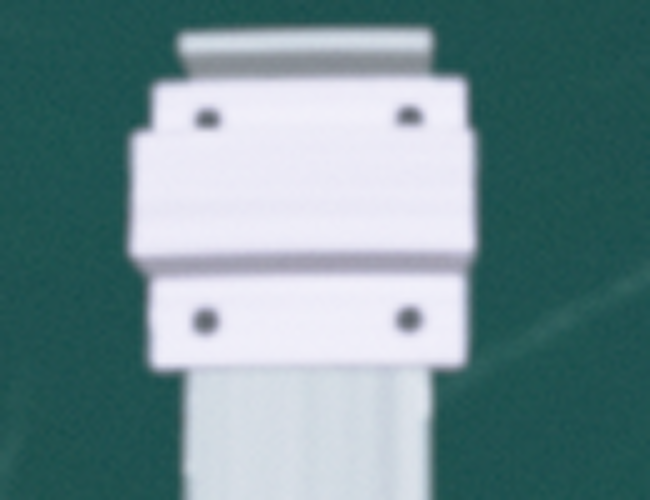

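Emit:
move_arm --pt "0 0 0 7.3 -1.2 9 40" --pt "0 0 0 7.3 -1.2 9 40" --pt "0 0 0 7.3 -1.2 9 40" --pt "0 0 0 7.3 -1.2 10.5 40" --pt "0 0 0 7.3 -1.2 10.5 40" --pt "0 0 0 7.3 -1.2 10.5 40"

```text
time: 9.9
eef_pos: [0.4564, 0.1025, 0.041]
tool_rot: [0.0, 0.77, 0.638, 0.0]
ft_force: [-0.1, -1.2, -0.7]
gripper_width: 0.0554
```

```bash
python3 - <<'E'
from m7 import *
d=snap('wrist','wrist8'); s=r.state(); print(s['time'],s['eef_pos'],s['gripper_width'],s['qvel'].round(3))
held(d,s); c=d['color'].astype(int)
P=cloudw(d);R=Rq(s['tool_rot'])
for v in range(100,215,3): print(v,c[v,325],(R.inv().apply(P[v,325]-s['eef_pos'])*1000).round(1))
E
```

```text
9.95 [0.45676952 0.10269486 0.04145561] 0.0552050799042012 [ 0.004 -0.005  0.006 -0.001  0.002  0.003]
held [ 261  248  129   44 5271] z -0.0223 (array([-1.1,  0.5]), array([22.8, 55.6]), 0.4) [ -0.7   0.4 -22.3]
100 [237 236 248] [72.6  0.6 33.4]
103 [238 237 248] [70.9  0.6 33. ]
106 [225 225 238] [69.2  0.6 32.1]
109 [234 232 245] [67.4  0.6 10.3]
112 [236 235 247] [  66.6    0.5 -141.1]
115 [233 232 245] [64.5  0.6 10.3]
118 [234 233 246] [63.   0.6 10.2]
121 [234 233 246] [61.6  0.6  9.1]
124 [234 233 246] [60.1  0.6  9.8]
127 [232 231 244] [58.7  0.6  9.4]
130 [237 235 247] [57.2  0.6  9.3]
133 [233 231 245] [55.8  0.6  9. ]
136 [232 231 243] [54.3  0.6  9.5]
139 [234 233 245] [52.6  0.6 11.3]
142 [238 237 248] [51.3  0.6 10.2]
145 [237 236 247] [49.8  0.6  9.6]
148 [234 234 246] [48.4  0.6  9.7]
151 [227 226 240] [43.7  0.6 34.3]
154 [234 234 246] [42.2  0.6 32.5]
157 [238 238 248] [40.4  0.6 33.1]
160 [239 238 249] [38.9  0.6 31.6]
163 [237 236 247] [37.   0.6 32.3]
166 [238 238 248] [35.4  0.6 31.9]
169 [238 237 248] [33.4  0.6 33.2]
172 [233 233 245] [31.8  0.6 32.6]
175 [206 213 224] [28.3  0.6 40.7]
178 [208 216 224] [26.8  0.6 39.3]
181 [207 216 225] [24.8  0.6 39.8]
184 [208 216 225] [23.   0.6 39.8]
187 [209 217 225] [21.2  0.6 39.7]
190 [208 217 225] [19.5  0.6 38.8]
193 [205 214 224] [17.5  0.6 39.4]
196 [148 150 164] [25.1  0.6  5.8]
199 [192 191 211] [24.9  0.6  1.3]
202 [237 236 248] [23.4  0.6  1.1]
205 [237 235 247] [22.1  0.6  0.4]
208 [237 236 247] [20.4  0.6  1. ]
211 [240 239 249] [18.9  0.6  1. ]
214 [241 240 249] [17.3  0.6  1.1]
```

View pics/wrist8.png

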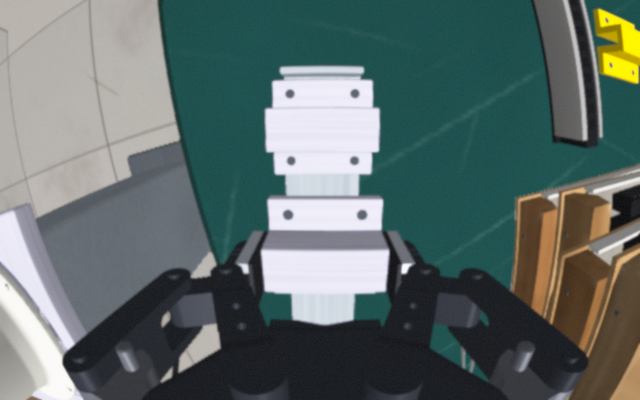

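Emit:
move_arm --pt "0 0 0 0.1 0 2 40" --pt "0 0 0 0.1 0 2.9 40" --pt "0 0 0 0.1 0 3.0 40" --pt "0 0 0 0.1 0 3.0 40"

```text
time: 10.35
eef_pos: [0.4564, 0.1043, 0.0108]
tool_rot: [0.0, 0.77, 0.639, 0.0]
ft_force: [-0.0, -0.6, -1.1]
gripper_width: 0.0554
```

Emit:
move_arm --pt "0 0 0 0.2 0 0.1 40" --pt "0 0 0 0.3 0 0.1 40" --pt "0 0 0 0.35 0 0.1 40"

```text
time: 10.65
eef_pos: [0.4571, 0.1081, 0.0097]
tool_rot: [0.0, 0.769, 0.639, 0.0]
ft_force: [-0.3, -0.8, -0.7]
gripper_width: 0.0551
```

```bash
python3 - <<'E'
from m7 import *
d=snap('wrist','wrist9'); s=r.state(); print(s['time'],s['eef_pos'],s['ft_force'])
a=cv2.imread('pics/wrist9.png')[90:310,220:430]; cv2.imwrite('pics/w9c.png',cv2.resize(a,None,fx=2.7,fy=2.7,interpolation=cv2.INTER_CUBIC))
E
```

```text
10.7 [0.45709027 0.10814493 0.00961666] [-0.11860719 -0.24552331 -0.37081218]
```

View pics/w9c.png

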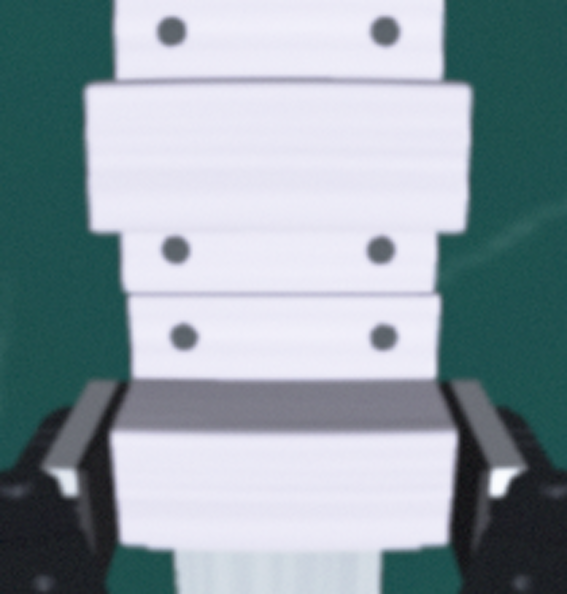

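Emit:
move_arm --pt "0 0 0 0.0 -0.1 0 40" --pt "0 0 0 0.1 -0.1 0 40" --pt "0 0 0 0.15 -0.1 0 40"

```text
time: 11.0
eef_pos: [0.4561, 0.1097, 0.0093]
tool_rot: [0.0, 0.769, 0.639, -0.0]
ft_force: [-0.6, -1.4, -0.7]
gripper_width: 0.0551
```

Emit:
move_arm --pt "0 0 0 0.05 0 0 40" --pt "0 0 0 0.1 0 0 40"

```text
time: 11.2
eef_pos: [0.4563, 0.1103, 0.0093]
tool_rot: [0.0, 0.769, 0.639, -0.0]
ft_force: [-1.6, -5.2, 1.5]
gripper_width: 0.0552
```

```bash
python3 - <<'E'
from m7 import *
d=snap('wrist','wrist10'); s=r.state(); print(s['time'],s['eef_pos'],s['ft_force'])
a=cv2.imread('pics/wrist10.png')[90:310,220:430]; cv2.imwrite('pics/w10c.png',cv2.resize(a,None,fx=2.7,fy=2.7,interpolation=cv2.INTER_CUBIC))
E
```

```text
11.25 [0.45628019 0.11035326 0.00930749] [-0.68186712 -4.25378895  0.99620613]
```

View pics/w10c.png

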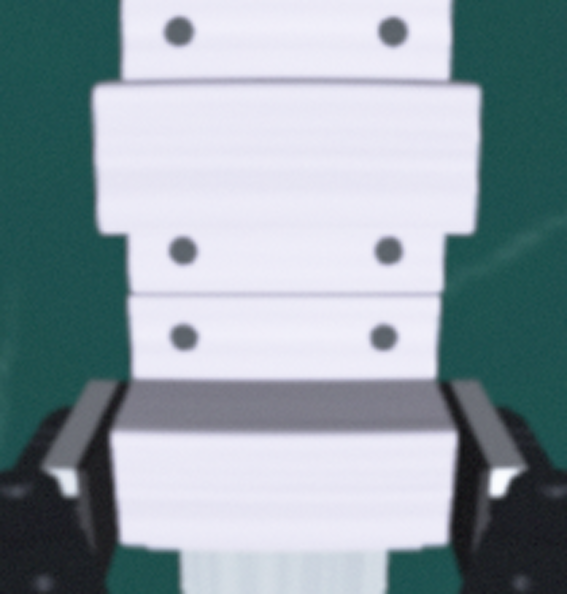

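```bash
python3 - <<'E'
from m7 import *
print(rel([.45,-.30,.13],106.7))
E
```

```text
(array([-2.000e-04,  9.000e-04, -4.767e-01]), array([-40.46,   6.94, -12.03]))
```

Emit:
move_arm --pt "0 0 0 0 0 0.1 40" --pt "0 0 0 0 0 0.1 70" --pt "0 0 0 0 0 0.05 100" --pt "0 0 0 0 0 0 100" --pt "0 0 0 0 0 -5 100" --pt "0 0 0 0 0 -8 100"

```text
time: 11.85
eef_pos: [0.4564, 0.1108, 0.0913]
tool_rot: [0.0, 0.769, 0.639, 0.0]
ft_force: [1.1, 0.3, 0.0]
gripper_width: 0.0857
```

Emit:
move_arm --pt "0 0 -0.477 -40.5 7 -4 100" --pt "0 0 -0.477 -40.5 7 -4 100" --pt "0 0 -0.477 -40.5 7 -4 100" --pt "0 0 -0.477 -40.5 7 -4 100" --pt "0 0 -0.477 -40.5 7 -4 100" --pt "0 0 -0.477 -40.5 7 -4 100" --pt "0 0 -0.477 -40.5 7 -4 100" --pt "0 0 -0.477 -40.5 7 -4 100" --pt "0 0 -0.477 -40.5 7 -4 100" --pt "0 0 -0.477 -40.5 7 -4 100"

```text
time: 12.85
eef_pos: [0.4504, -0.304, 0.1292]
tool_rot: [0.0, 0.598, 0.801, -0.0]
ft_force: [-0.8, 1.3, 0.0]
gripper_width: 0.0858
```

```bash
python3 - <<'E'
from m7 import *
s=r.state(); print(s['time'],s['eef_pos']); print(rel([.5577,-.362,.05],106.7))
d=snap('wrist','wrist11'); P=cloudw(d); 
E
```

```text
12.85 [ 0.45035288 -0.30403054  0.12915947]
(array([ 0.0001,  0.0008, -0.0035]), array([-8.6 ,  8.65,  7.92]))
```

View pics/wrist11.png

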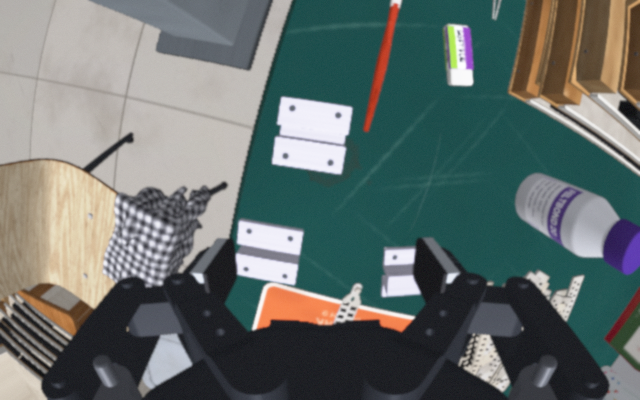

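```bash
python3 - <<'E'
from m7 import *
d=np.load('pics/wrist1.npz'); print(onplane(d,[[375,211],[382,225],[370,225],[370,240]],.006,True).round(4))
d=np.load('pics/wrist11.npz'); print(onplane(d,[[356,284],[346,300]],.006,True).round(4))
E
```

```text
[[ 0.5108 -0.3902  0.006 ]
 [ 0.5236 -0.4144  0.006 ]
 [ 0.5038 -0.4141  0.006 ]
 [ 0.505  -0.4407  0.006 ]]
[[ 0.5097 -0.3904  0.006 ]
 [ 0.5063 -0.4118  0.006 ]]
```

Emit:
move_arm --pt "0 0 0 -8.6 8.6 7.5 76" --pt "0 0 0 -8.6 8.6 7.5 76" --pt "0 0 0 -8.6 8.6 7.5 76" --pt "0 0 0 -8.6 8.6 7.5 76" --pt "0 0 0 -8.6 8.6 7.5 76" --pt "0 0 0 -8.6 8.6 7.5 76"

```text
time: 13.5
eef_pos: [0.5578, -0.357, 0.0556]
tool_rot: [0.001, 0.596, 0.803, 0.0]
ft_force: [-0.1, 0.1, -0.2]
gripper_width: 0.0652
```

```bash
python3 - <<'E'
from b import *
d=snap('wrist','wrist12'); s=r.state(); print(s['time'],s['eef_pos'],s['qvel'].round(3),s['gripper_width'])
blocks(d,[(322,222)],box=52); 
E
```

```text
13.55 [ 0.55782442 -0.35732617  0.05624441] [-0.005 -0.011  0.004 -0.001 -0.001 -0.001] 0.06516879828024018
(322, 222) 3337 (array([ 558.4, -362.8]), array([56.4, 23.4]), 17.6) mean [ 558.4 -362.6]
```

View pics/wrist12.png

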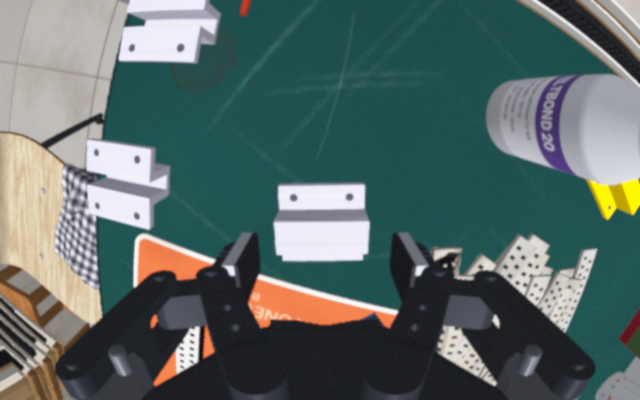

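Emit:
move_arm --pt "0 0 -0.01 -0.5 -0.1 1.0 76" --pt "0 0 -0.01 -0.5 -0.1 3 76" --pt "0 0 -0.01 -0.5 -0.1 4.6 76" --pt "0 0 -0.01 -0.5 -0.1 4.9 76" --pt "0 0 -0.01 -0.5 -0.1 4.9 50" --pt "0 0 -0.01 -0.5 -0.1 4.9 40" --pt "0 0 -0.01 -0.5 -0.1 4.9 40"

```text
time: 14.25
eef_pos: [0.5585, -0.3632, 0.006]
tool_rot: [0.0, 0.593, 0.805, 0.0]
ft_force: [-1.2, 0.3, -2.2]
gripper_width: 0.0549
```

```bash
python3 - <<'E'
from h import *
s=r.state(); print(s['gripper_width'],s['ft_force'],s['eef_pos'])
print(rel([.45,-.15,.14],79.4)); print(rel([.443,.02,.14],79.4))
E
```

```text
0.054927196363984396 [-1.22780497  0.31237448 -2.21809704] [ 0.55854996 -0.36319213  0.0060264 ]
(array([0.0008, 0.0006, 0.487 ]), array([ 23.57,  -4.01, -13.42]))
(array([0.0008, 0.0006, 0.487 ]), array([ 40.01,   0.37, -13.43]))
```

Emit:
move_arm --pt "0 0 0 0 0 -4 40" --pt "0 0 0.487 23.5 -4 -13.4 40" --pt "0 0 0.487 23.5 -4 -13.4 40" --pt "0 0 0.487 23.5 -4 -13.4 40" --pt "0 0 0.487 23.5 -4 -13.4 40" --pt "0 0 0.487 23.5 -4 -13.4 40" --pt "0 0 0.487 40 0.4 -13.4 40" --pt "0 0 0.487 40 0.4 -13.4 40" --pt "0 0 0.487 40 0.4 -13.4 40" --pt "0 0 0.487 40 0.4 -13.4 40"

```text
time: 15.25
eef_pos: [0.4427, 0.023, 0.1403]
tool_rot: [0.0, 0.769, 0.64, 0.001]
ft_force: [0.5, 1.3, -1.6]
gripper_width: 0.0554
```

Emit:
move_arm --pt "0 0 0 0 0 0 40" --pt "0 0 0 0 0 0 40" --pt "0 0 0 0 0 0 40"

```text
time: 15.55
eef_pos: [0.4432, 0.0195, 0.1395]
tool_rot: [0.0, 0.77, 0.639, 0.0]
ft_force: [1.0, 0.4, -0.6]
gripper_width: 0.0553
```

```bash
cat >> m7.py <<'E'
def col(d,s,u,rows):
    c=d['color'];P=cloudw(d);R=Rq(s['tool_rot'])
    for v in rows: print(v,c[v,u,0],(R.inv().apply(P[v,u]-s['eef_pos'])*1000).round(1).tolist())
E
python3 - <<'E'
from m7 import *
d=snap('wrist','wrist13'); s=r.state(); print(s['time'],s['eef_pos'],s['gripper_width'],s['qvel'].round(3))
held(d,s)
E
```

```text
15.6 [0.44323931 0.01926871 0.13945214] 0.0549613998232188 [-0.007  0.003 -0.001 -0.     0.001  0.002]
held [ 260  247  130   49 5861] z -0.0246 (array([-1.3,  0.7]), array([55.9, 23.5]), 89.7) [  0.    0.6 -24.5]
```

View pics/wrist13.png

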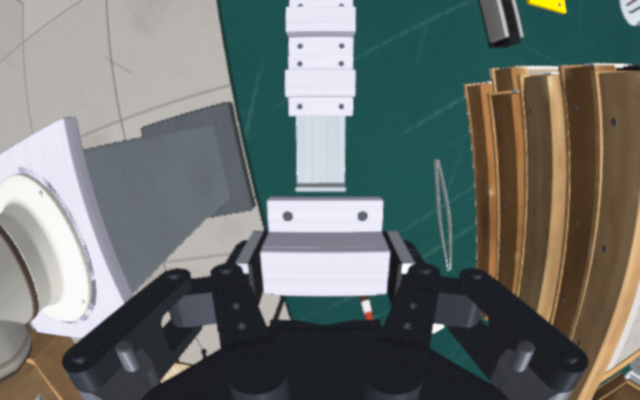

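```bash
python3 - <<'E'
from m7 import *
d=np.load('pics/wrist13.npz'); s=r.state()
col(d,s,321,list(range(60,72))+list(range(94,103))+list(range(112,120))+[140,160]+list(range(180,202)))
c=d['color'].astype(int)
for v,z in ((8,.033),(45,.010),(55,.010),(80,.033),(108,.010),(125,.003),(150,.003),(175,.003)):
    g=np.nonzero(c[v,270:370,0]>125)[0]+270; t=tool(d,s,[[g.min()-.5,v],[g.max()+.5,v]],z); print(v,g.min(),g.max(),t[:,1].round(1),t[:,1].mean().round(2),t[0,0].round(1))
E
```

```text
60 238 [112.1, -2.6, 130.5]
61 239 [111.3, -2.6, 131.0]
62 240 [110.2, -2.6, 129.8]
63 239 [109.4, -2.6, 130.7]
64 238 [108.7, -2.6, 131.9]
65 236 [107.8, -2.6, 131.6]
66 234 [106.8, -2.6, 131.3]
67 231 [105.7, -2.6, 129.8]
68 224 [104.8, -2.6, 130.1]
69 224 [101.0, -2.3, 108.1]
70 229 [100.0, -2.3, 107.4]
71 233 [99.1, -2.3, 106.8]
94 230 [80.6, -2.3, 107.7]
95 218 [79.8, -2.3, 108.8]
96 213 [79.8, -2.5, 124.5]
97 223 [78.8, -2.5, 122.8]
98 235 [78.2, -2.5, 129.3]
99 240 [77.4, -2.5, 130.7]
100 239 [76.5, -2.5, 130.3]
101 237 [75.6, -2.5, 129.7]
102 236 [74.8, -2.5, 131.1]
112 237 [66.0, -2.6, 131.7]
113 235 [65.1, -2.5, 130.2]
114 230 [64.2, -2.5, 129.8]
115 224 [63.4, -2.5, 130.6]
116 215 [62.3, -2.6, 138.2]
117 209 [61.5, -2.6, 137.6]
118 209 [60.6, -2.6, 136.7]
119 207 [59.7, -2.6, 136.4]
140 209 [40.6, -2.6, 137.9]
160 211 [22.1, -2.6, 138.9]
180 208 [3.7, -2.6, 137.1]
181 199 [2.7, -2.6, 137.2]
182 172 [1.8, -2.7, 137.3]
183 138 [1.8, -2.6, 133.3]
184 117 [1.1, -2.6, 132.0]
185 112 [1.1, -2.6, 128.2]
186 129 [1.4, -2.5, 123.4]
187 162 [0.9, -2.5, 121.6]
188 194 [0.5, -2.5, 119.6]
189 202 [-0.6, -2.5, 120.7]
190 182 [-1.4, -2.5, 120.0]
191 135 [-2.7, -2.5, 121.8]
192 80 [-8.4, -2.7, 139.6]
193 48 [-9.8, -2.7, 141.0]
194 34 [-10.6, -2.7, 140.5]
195 46 [-11.6, -2.7, 140.6]
196 78 [-12.6, -2.7, 140.4]
197 110 [25.5, -1.1, 3.7]
198 130 [25.6, -1.1, 1.4]
199 148 [26.1, -1.1, -1.8]
200 183 [25.1, -1.1, -0.2]
201 220 [25.1, -1.1, -1.7]
8 286 355 [-30.9  25.2] -2.84 153.3
45 288 353 [-31.6  25.5] -3.06 126.1
55 288 352 [-31.6  24.6] -3.48 117.0
80 285 355 [-31.2  25. ] -3.11 92.2
108 288 353 [-31.6  25.6] -3.0 69.8
125 296 344 [-25.4  18.4] -3.52 54.4
150 296 344 [-25.7  18.6] -3.54 31.7
175 296 344 [-26.1  18.9] -3.58 8.6
```

Emit:
move_arm --pt "0 0 0 3.5 -0.4 5 40" --pt "0 0 0 3.5 -0.4 10 40" --pt "0 0 0 3.5 -0.4 11 40" --pt "0 0 0 3.5 -0.4 11 40" --pt "0 0 0 3.5 -0.4 11 40"

```text
time: 16.1
eef_pos: [0.446, 0.0545, 0.0301]
tool_rot: [0.0, 0.77, 0.638, 0.0]
ft_force: [0.7, -0.7, -1.1]
gripper_width: 0.0549
```

```bash
python3 - <<'E'
from m7 import *
d=snap('wrist','wrist14'); s=r.state(); print(s['time'],s['eef_pos'],s['gripper_width'],s['ft_force'])
held(d,s)
col(d,s,325,list(range(165,203,2)))
E
```

```text
16.15 [0.44660514 0.05465209 0.03089045] 0.055343161782233787 [-0.43697132 -1.03406779 -0.76383561]
held [ 260  248  130   48 5741] z -0.0237 (array([-1.7,  0.1]), array([56.1, 23.5]), 89.8) [ -0.6   0.1 -23.6]
165 237 [37.8, 0.2, 22.0]
167 237 [36.6, 0.2, 22.7]
169 237 [35.6, 0.2, 22.2]
171 236 [34.5, 0.2, 21.8]
173 235 [33.2, 0.2, 23.2]
175 237 [32.3, 0.2, 21.9]
177 237 [31.2, 0.2, 21.9]
179 236 [30.0, 0.2, 22.4]
181 236 [29.2, 0.2, 21.1]
183 222 [26.2, 0.2, 29.0]
185 205 [25.0, 0.2, 29.2]
187 204 [24.1, 0.2, 28.3]
189 206 [22.8, 0.2, 28.8]
191 206 [21.2, 0.2, 30.3]
193 204 [20.4, 0.3, 29.1]
195 201 [19.4, 0.3, 28.5]
197 151 [25.7, 0.3, 2.2]
199 150 [25.4, 0.3, -0.2]
201 217 [24.4, 0.3, -0.1]
```

View pics/wrist14.png

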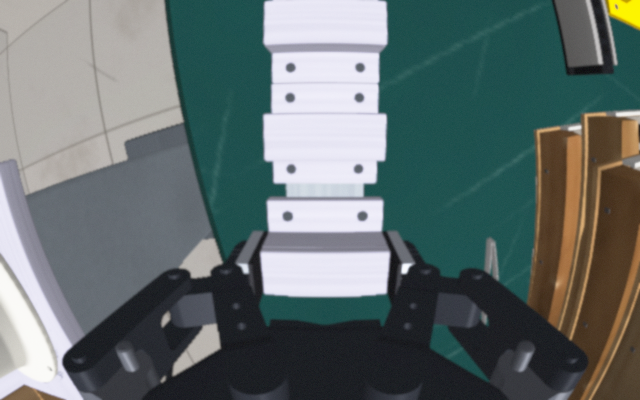

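Emit:
move_arm --pt "0 0 0 0 0 1.5 40" --pt "0 0 0 0 0 2.0 40" --pt "0 0 0 0 0 2.1 40" --pt "0 0 0 0.1 0 2.1 40" --pt "0 0 0 0.2 0 2.1 40" --pt "0 0 0 0.25 0 2.1 40" --pt "0 0 0 0.25 0 2.1 40"

```text
time: 16.85
eef_pos: [0.4463, 0.0574, 0.0087]
tool_rot: [0.001, 0.769, 0.639, -0.0]
ft_force: [-0.8, -4.7, 0.6]
gripper_width: 0.0553
```

```bash
python3 - <<'E'
from m7 import *
d=snap('wrist','wrist15'); s=r.state(); print(s['time'],s['eef_pos'],s['ft_force'])
a=cv2.imread('pics/wrist15.png')[90:310,220:430]; cv2.imwrite('pics/w15c.png',cv2.resize(a,None,fx=2.7,fy=2.7,interpolation=cv2.INTER_CUBIC))
E
```

```text
16.9 [0.44630156 0.05737911 0.00861536] [ 0.19936266 -5.0882443   0.04972303]
```

View pics/w15c.png

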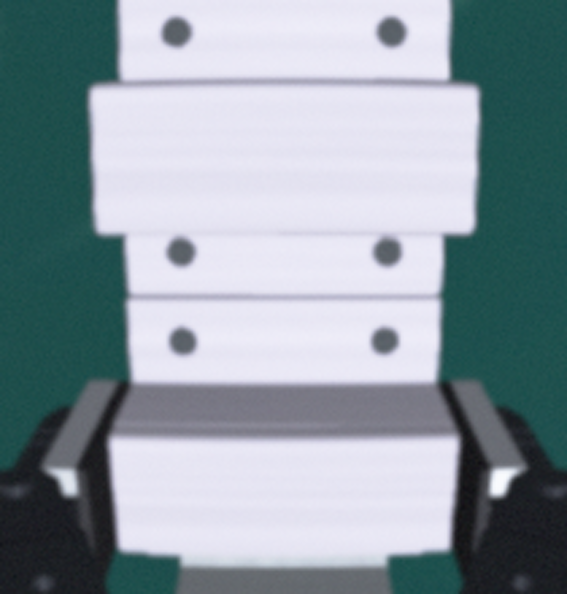

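Emit:
move_arm --pt "0 0 0 0 0 0.1 40" --pt "0 0 0 0 0 0.1 70" --pt "0 0 0 0 0 0.05 100" --pt "0 0 0 0 0 0 100" --pt "0 0 0 0 0 -4.5 100" --pt "0 0 0 5 0 -4.5 100" --pt "0 0 0 9.9 0 -4.5 100" --pt "0 0 0 9.9 0 -4.5 100" --pt "0 0 0 9.9 0 -4.5 100" --pt "0 0 0 9.9 0 -4.5 100"

```text
time: 17.9
eef_pos: [0.4639, 0.1546, 0.0531]
tool_rot: [-0.0, 0.769, 0.639, -0.0]
ft_force: [0.3, -0.3, -0.1]
gripper_width: 0.0852
```

```bash
python3 - <<'E'
from m7 import *
d=snap('wrist','wrist16'); s=r.state(); print(s['time'],s['eef_pos'],s['ft_force'])
d2=snap('scene','scene16')
a=cv2.imread('pics/scene16.png')[290:390,270:400]; cv2.imwrite('pics/s16c.png',cv2.resize(a,None,fx=5,fy=5,interpolation=cv2.INTER_CUBIC))
E
```

```text
17.95 [0.46405522 0.15429514 0.05318419] [-0.80989992 -0.29407119 -0.56534717]
```

View pics/wrist16.png

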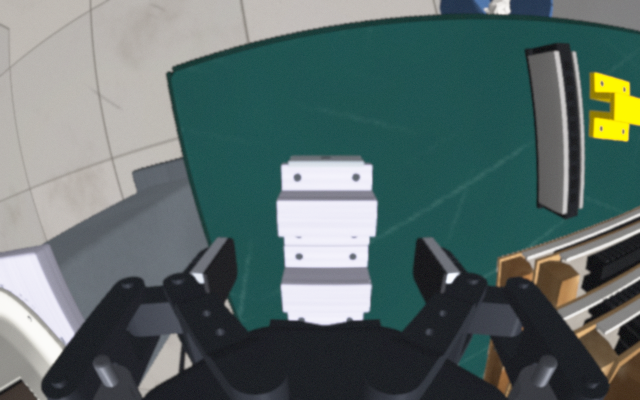

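View pics/s16c.png

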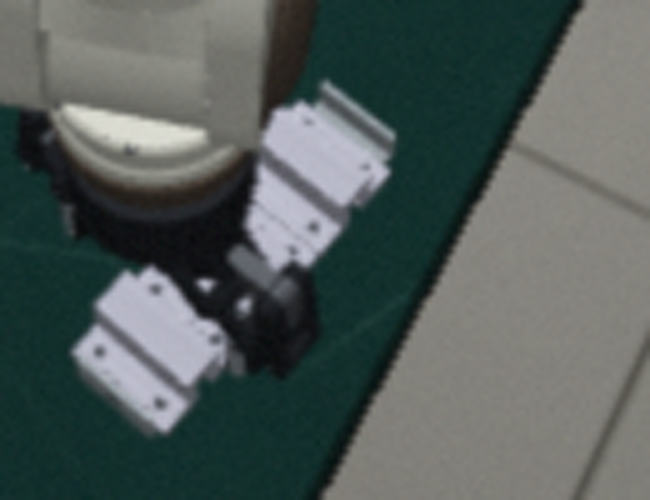

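```bash
python3 - <<'E'
from m7 import *
d=np.load('pics/wrist16.npz'); s=r.state()
col(d,s,326,list(range(154,170,1))+list(range(188,196))+list(range(232,250)))
E
```

```text
154 42 [39.7, 1.3, 54.7]
155 62 [39.1, 1.3, 54.1]
156 70 [40.1, 1.2, 43.4]
157 79 [39.3, 1.2, 44.2]
158 89 [39.6, 1.2, 38.5]
159 108 [38.8, 1.2, 39.5]
160 137 [39.1, 1.2, 34.4]
161 172 [38.4, 1.2, 35.0]
162 198 [37.8, 1.2, 34.8]
163 214 [37.4, 1.2, 33.9]
164 219 [36.7, 1.2, 34.8]
165 222 [36.0, 1.2, 35.2]
166 227 [35.5, 1.2, 34.8]
167 235 [33.2, 1.2, 43.8]
168 239 [32.6, 1.2, 43.9]
169 239 [31.9, 1.2, 44.2]
188 237 [20.0, 1.3, 44.2]
189 221 [19.4, 1.3, 43.9]
190 185 [18.7, 1.3, 44.2]
191 145 [19.0, 1.3, 40.8]
192 131 [18.9, 1.3, 38.7]
193 131 [19.1, 1.2, 35.5]
194 130 [19.4, 1.2, 32.4]
195 129 [18.8, 1.2, 32.2]
232 239 [-0.1, 1.3, 21.8]
233 238 [-0.2, 1.2, 20.5]
234 239 [-1.0, 1.3, 21.0]
235 238 [-1.8, 1.3, 21.4]
236 238 [-2.7, 1.3, 22.0]
237 240 [-13.3, 1.4, 45.2]
238 240 [-13.4, 1.4, 43.7]
239 242 [-13.9, 1.4, 43.2]
240 242 [-15.4, 1.4, 45.1]
241 241 [-15.9, 1.4, 44.4]
242 240 [-16.9, 1.4, 45.1]
243 238 [-17.7, 1.4, 45.3]
244 232 [-18.3, 1.4, 44.9]
245 224 [-18.6, 1.4, 44.2]
246 225 [-20.3, 1.4, 46.3]
247 236 [-20.0, 1.4, 44.0]
248 239 [-20.7, 1.4, 44.0]
249 240 [-21.3, 1.4, 43.7]
```

Emit:
move_arm --pt "0 0 0 0.8 0 2 100" --pt "0 0 0 0.8 0 4 100" --pt "0 0 0 0.8 0 4.4 100" --pt "0 0 0 0.8 0 4.4 55" --pt "0 0 0 0.8 0 4.4 40" --pt "0 0 0 0.8 0 4.4 40" --pt "0 0 0 0.6 0 4.4 40" --pt "0 0 0 0.4 0 4.4 40" --pt "0 0 0 0.4 0 4.4 40"

```text
time: 18.9
eef_pos: [0.466, 0.1594, 0.0106]
tool_rot: [0.0, 0.769, 0.639, 0.001]
ft_force: [0.5, 2.3, 7.3]
gripper_width: 0.0551
```

Emit:
move_arm --pt "0 0 0 0 0 0 70" --pt "0 0 0 0 0 -0.1 100" --pt "0 0 0 0 0 -0.3 100" --pt "0 0 0 0 0 -5 100" --pt "0 0 0 -4 0 -10 100" --pt "0 0 0 -8 0 -12 100" --pt "0 0 0 -8 0 -12 100" --pt "0 0 0 -8 0 -12 100"

```text
time: 19.7
eef_pos: [0.4507, 0.0795, 0.1302]
tool_rot: [0.001, 0.77, 0.638, 0.001]
ft_force: [0.5, 0.7, -0.0]
gripper_width: 0.0853
```

```bash
python3 - <<'E'
from m7 import *
d=snap('wrist','wrist17'); s=r.state(); print(s['time'],s['eef_pos'],s['ft_force'])
E
```

```text
19.75 [0.45037816 0.08015081 0.12903132] [-0.45352749  0.09118208 -0.45106581]
```

View pics/wrist17.png

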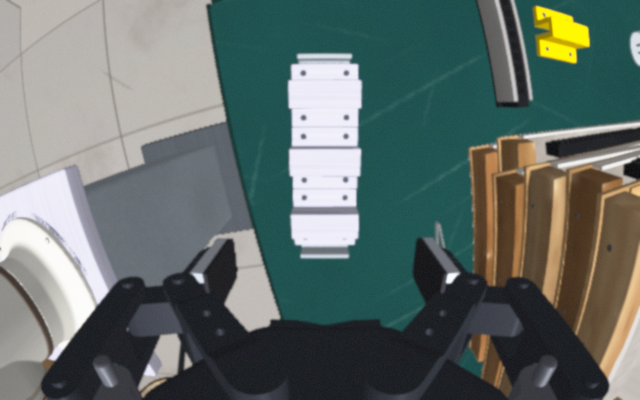

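```bash
python3 - <<'E'
from m7 import *
d=np.load('pics/wrist17.npz'); s=r.state()
a=cv2.imread('pics/wrist17.png')[45:265,260:390]; cv2.imwrite('pics/w17c.png',cv2.resize(a,None,fx=2.7,fy=2.7,interpolation=cv2.INTER_CUBIC))
P=cloudw(d);R=Rq(s['tool_rot']);Q=R.inv().apply((P-s['eef_pos']).reshape(-1,3)).reshape(P.shape)*1000
c=d['color']
for v in range(52,262,1):
    print(v,int(c[v,326,0]),np.round([np.median(Q[v,318:334,0]),np.median(Q[v,318:334,2])],1).tolist(),end='; ')
# crown lateral
print()
for v,z in ((95,.033),(160,.033),(222,.033),(118,.01),(136,.01),(180,.01),(197,.01)):
    g=np.nonzero(c[v,270:380,0]>125)[0]+270; t=tool(d,s,[[g.min()-.5,v],[g.max()+.5,v]],z); print(v,t[:,1].round(1),t[:,1].mean().round(2),t[0,0].round(1))
E
```

```text
52 70 [118.8, 130.3]; 53 130 [117.7, 129.5]; 54 187 [113.1, 109.8]; 55 211 [112.3, 109.8]; 56 216 [111.5, 109.8]; 57 203 [110.6, 110.0]; 58 167 [110.2, 112.3]; 59 143 [110.2, 117.2]; 60 155 [110.2, 122.6]; 61 182 [110.0, 126.9]; 62 196 [109.2, 127.1]; 63 205 [108.3, 127.1]; 64 225 [106.4, 120.3]; 65 236 [105.4, 120.0]; 66 238 [104.6, 120.1]; 67 238 [103.7, 120.1]; 68 238 [102.9, 120.2]; 69 239 [102.0, 119.9]; 70 241 [101.2, 120.4]; 71 242 [100.3, 120.6]; 72 242 [99.4, 120.0]; 73 240 [98.5, 120.1]; 74 240 [97.7, 119.9]; 75 239 [96.8, 120.1]; 76 238 [96.0, 120.2]; 77 237 [95.1, 119.8]; 78 235 [94.2, 120.1]; 79 229 [93.4, 120.0]; 80 230 [90.2, 97.1]; 81 235 [89.4, 97.0]; 82 238 [88.7, 97.3]; 83 237 [87.9, 97.2]; 84 237 [87.1, 97.0]; 85 237 [86.3, 97.0]; 86 237 [85.5, 96.9]; 87 238 [84.7, 97.3]; 88 238 [84.0, 97.2]; 89 237 [83.2, 96.8]; 90 236 [82.4, 97.2]; 91 237 [81.6, 96.8]; 92 235 [80.9, 97.1]; 93 237 [80.1, 97.1]; 94 238 [79.3, 97.3]; 95 236 [78.5, 97.0]; 96 235 [77.8, 97.5]; 97 235 [77.0, 96.9]; 98 235 [76.2, 97.0]; 99 235 [75.4, 97.2]; 100 237 [74.6, 96.9]; 101 240 [73.9, 97.1]; 1
[... 3163 characters left out ...]
.0]; 241 241 [-51.2, 120.1]; 242 240 [-52.3, 120.3]; 243 237 [-53.3, 120.3]; 244 231 [-54.2, 119.9]; 245 216 [-58.5, 126.9]; 246 183 [-59.6, 127.1]; 247 142 [-59.7, 125.1]; 248 116 [-59.6, 122.6]; 249 109 [-59.4, 119.9]; 250 107 [-60.3, 119.6]; 251 108 [-60.3, 117.6]; 252 112 [-60.1, 115.0]; 253 130 [-59.8, 112.4]; 254 160 [-59.9, 110.3]; 255 192 [-60.8, 110.2]; 256 202 [-61.8, 110.1]; 257 178 [-62.7, 109.8]; 258 119 [-74.2, 130.3]; 259 64 [-75.3, 130.2]; 260 37 [-76.7, 130.8]; 261 37 [-77.7, 130.5]; 
95 [-27.   29.5] 1.24 78.8
160 [-26.9  29.4] 1.24 28.1
222 [-26.8  29.3] 1.23 -23.4
118 [-26.5  29.9] 1.69 60.4
136 [-27.5  29.2] 0.84 45.1
180 [-26.6  30. ] 1.7 6.8
197 [-27.9  29.5] 0.81 -8.5
```

View pics/w17c.png

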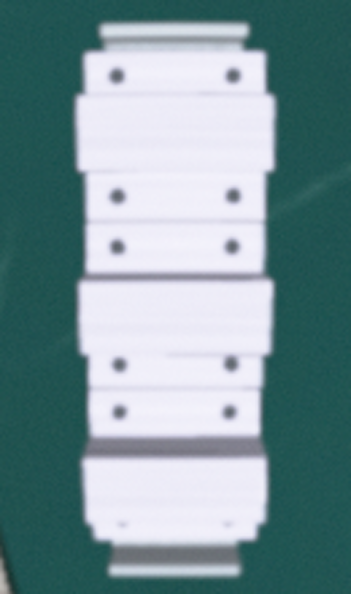

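```bash
python3 - <<'E'
from m7 import *
print(rel([.4278,-.261,.05],97.5))
E
```

```text
(array([ 2.000e-04, -2.000e-04, -3.172e-01]), array([-33.94,   4.1 ,   7.9 ]))
```

Emit:
move_arm --pt "0 0 -0.317 -33.9 4.1 3 100" --pt "0 0 -0.317 -33.9 4.1 3 100" --pt "0 0 -0.317 -33.9 4.1 3 100" --pt "0 0 -0.317 -33.9 4.1 3 100" --pt "0 0 -0.317 -33.9 4.1 3 100" --pt "0 0 -0.317 -33.9 4.1 3 100" --pt "0 0 -0.317 -33.9 4.1 5 100" --pt "0 0 -0.317 -33.9 4.1 7.5 100" --pt "0 0 -0.317 -33.9 4.1 7.5 100" --pt "0 0 -0.317 -33.9 4.1 7.5 100"

```text
time: 20.75
eef_pos: [0.4278, -0.2591, 0.0531]
tool_rot: [-0.002, 0.659, 0.752, -0.0]
ft_force: [-0.5, -0.1, -0.2]
gripper_width: 0.0852
```

```bash
python3 - <<'E'
from m7 import *
d=snap('wrist','wrist18'); s=r.state(); print(s['time'],s['eef_pos'],s['qvel'].round(3),s['gripper_width'])
blocks(d,[(322,222)],box=62); 
E
```

```text
20.8 [ 0.42854804 -0.25917662  0.05429992] [ 0.009 -0.022  0.016  0.001 -0.003 -0.003] 0.08550810396307405
(322, 222) 7036 (array([ 427.5, -260.3]), array([56.5, 54.5]), 7.7) mean [ 427.4 -258.5]
```

View pics/wrist18.png

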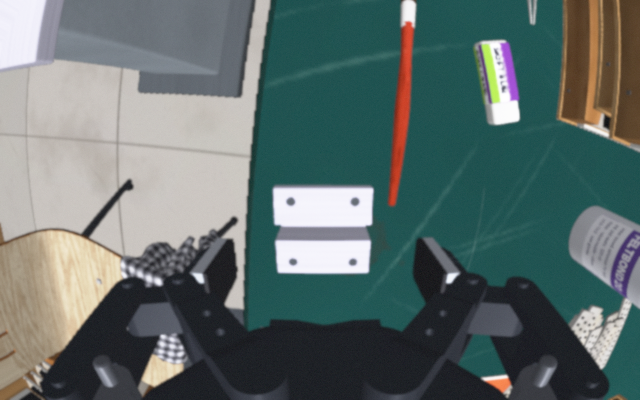

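Emit:
move_arm --pt "0 0 0 -0.1 -0.1 2.5 100" --pt "0 0 0 -0.1 -0.1 4.5 100" --pt "0 0 0 -0.1 -0.1 4.8 100" --pt "0 0 0 -0.1 -0.1 4.8 60" --pt "0 0 0 -0.1 -0.1 4.8 40" --pt "0 0 0 -0.1 -0.1 4.8 40" --pt "0 0 0 -0.1 -0.1 4.8 40"

```text
time: 21.5
eef_pos: [0.4285, -0.2618, 0.0082]
tool_rot: [0.001, 0.659, 0.752, 0.001]
ft_force: [-0.0, 2.8, 7.1]
gripper_width: 0.0553
```

```bash
python3 - <<'E'
from h import *
s=r.state(); print(s['gripper_width'],s['ft_force'],s['eef_pos'])
print(rel([.450,.08,.15],79.4))
E
```

```text
0.05532711011948614 [-0.03233998  2.83257615  7.05497812] [ 0.42847133 -0.26175816  0.00821631]
(array([0.0026, 0.0008, 0.3174]), array([ 33.58,   6.68, -14.2 ]))
```

Emit:
move_arm --pt "0 0 0 0 0 -4 40" --pt "0 0 0.317 33.6 6.7 -11.2 40" --pt "0 0 0.317 33.6 6.7 -11.2 40" --pt "0 0 0.317 33.6 6.7 -11.2 40" --pt "0 0 0.317 33.6 6.7 -11.2 40" --pt "0 0 0.317 33.6 6.7 -11.2 40" --pt "0 0 0.317 33.6 6.7 -11.2 40" --pt "0 0 0.317 33.6 6.7 -11.2 40" --pt "0 0 0.317 33.6 6.7 -11.2 40" --pt "0 0 0.317 33.6 6.7 -11.2 40"

```text
time: 22.5
eef_pos: [0.4498, 0.0819, 0.1192]
tool_rot: [0.0, 0.768, 0.64, 0.001]
ft_force: [-0.5, 0.3, -1.4]
gripper_width: 0.0548
```

Emit:
move_arm --pt "0 0 0 0 0 0 40" --pt "0 0 0 0 0 0 40"

```text
time: 22.7
eef_pos: [0.4494, 0.0791, 0.1181]
tool_rot: [-0.0, 0.77, 0.638, -0.0]
ft_force: [0.2, 0.4, -0.7]
gripper_width: 0.0551
```

```bash
python3 - <<'E'
from m7 import *
d=snap('wrist','wrist19'); s=r.state(); print(s['time'],s['eef_pos'],s['tool_rot'],s['gripper_width'],s['qvel'].round(3))
c=d['color'];P=cloudw(d);R=Rq(s['tool_rot']);Q=R.inv().apply((P-s['eef_pos']).reshape(-1,3)).reshape(P.shape)*1000
for v in range(60,320,2): print(v,int(c[v,326,0]),np.round([np.median(Q[v,318:334,0]),np.median(Q[v,318:334,2])],1).tolist(),end='; ')
E
```

```text
22.75 [0.44944432 0.07904779 0.11805535] [-5.69091713e-05  7.70035471e-01  6.38001022e-01 -2.58824111e-04] 0.05448080413585767 [ 0.001  0.003  0.001 -0.     0.002  0.004]
60 195 [109.6, 116.3]; 62 229 [106.7, 109.0]; 64 233 [105.1, 109.2]; 66 232 [103.4, 109.0]; 68 235 [101.8, 109.5]; 70 236 [100.2, 109.3]; 72 233 [98.5, 108.9]; 74 233 [96.9, 109.5]; 76 227 [95.2, 108.9]; 78 228 [91.1, 86.2]; 80 230 [89.6, 86.0]; 82 230 [88.1, 86.0]; 84 230 [86.7, 86.1]; 86 231 [85.2, 85.9]; 88 229 [83.7, 85.9]; 90 229 [82.2, 86.0]; 92 232 [80.8, 86.6]; 94 228 [79.3, 86.0]; 96 228 [77.8, 86.3]; 98 231 [76.3, 86.0]; 100 233 [74.9, 86.1]; 102 232 [73.4, 86.3]; 104 230 [71.9, 86.0]; 106 219 [70.4, 86.1]; 108 231 [69.2, 108.7]; 110 234 [67.6, 108.8]; 112 232 [65.9, 109.4]; 114 233 [64.3, 109.0]; 116 235 [62.7, 109.0]; 118 234 [61.1, 109.2]; 120 234 [59.5, 108.9]; 122 234 [57.8, 109.0]; 124 231 [56.2, 109.3]; 126 210 [54.5, 110.3]; 128 227 [53.0, 108.7]; 130 232 [51.3, 109.1]; 132 232 [49.7, 108.8]; 134 236 [48.1, 108.8]; 136 237 [46.5, 109.2]; 138 233 [44.8, 109.3]; 140 232 [43.2, 109.1]; 142 233 [41.6, 
[... 1318 characters left out ...]
 121 [-4.3, -5.4]; 262 121 [-4.2, -7.8]; 264 125 [-4.6, -9.2]; 266 125 [-4.4, -11.5]; 268 124 [-4.1, -13.9]; 270 123 [-4.6, -15.0]; 272 123 [-4.5, -17.1]; 274 127 [-4.4, -19.1]; 276 195 [-4.4, -20.9]; 278 233 [-5.7, -20.5]; 280 232 [-6.6, -20.8]; 282 233 [-7.6, -20.8]; 284 234 [-8.9, -20.5]; 286 235 [-9.9, -20.7]; 288 232 [-10.9, -20.9]; 290 234 [-12.0, -20.8]; 292 234 [-13.2, -20.7]; 294 233 [-14.3, -20.8]; 296 234 [-15.4, -20.9]; 298 234 [-16.6, -20.8]; 300 235 [-17.7, -20.7]; 302 233 [-18.9, -20.7]; 304 233 [-20.1, -20.7]; 306 232 [-21.2, -20.9]; 308 234 [-22.5, -20.7]; 310 237 [-23.7, -20.7]; 312 232 [-25.1, -20.5]; 314 138 [-134.0, 119.4]; 316 35 [-136.9, 119.6]; 318 29 [-139.3, 119.2];
```

View pics/wrist19.png

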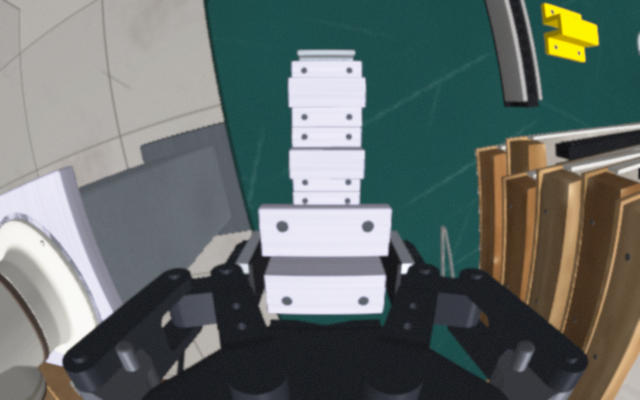

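Emit:
move_arm --pt "0 0 0 3 0.2 2 40" --pt "0 0 0 5.3 0.2 5 40" --pt "0 0 0 5.3 0.2 6.5 40" --pt "0 0 0 5.3 0.2 6.5 40" --pt "0 0 0 5.3 0.2 6.5 40"

```text
time: 23.25
eef_pos: [0.4613, 0.131, 0.0537]
tool_rot: [0.0, 0.77, 0.638, -0.0]
ft_force: [-0.2, 1.2, -1.3]
gripper_width: 0.0546
```

```bash
cat >> m7.py <<'E'
def prof(d,s,rows,u0=318,u1=334):
    c=d['color'];P=cloudw(d);R=Rq(s['tool_rot']);Q=R.inv().apply((P-s['eef_pos']).reshape(-1,3)).reshape(P.shape)*1000
    for v in rows: print(v,int(c[v,326,0]),np.round([np.median(Q[v,u0:u1,0]),np.median(Q[v,u0:u1,2])],1).tolist(),end='; ')
E
python3 - <<'E'
from m7 import *
d=snap('wrist','wrist20'); s=r.state(); print(s['time'],s['eef_pos'],s['gripper_width'],s['qvel'].round(3))
prof(d,s,range(120,320,2))
E
```

```text
23.3 [0.46175411 0.13119898 0.05437928] 0.05500653480723669 [ 0.002 -0.007  0.009 -0.002  0.     0.003]
120 184 [61.3, 35.8]; 122 214 [60.2, 35.2]; 124 219 [59.0, 35.3]; 126 218 [57.0, 52.1]; 128 206 [55.8, 52.4]; 130 184 [54.7, 49.3]; 132 232 [53.7, 45.6]; 134 239 [52.5, 45.4]; 136 238 [51.4, 45.2]; 138 238 [50.1, 45.2]; 140 242 [48.9, 45.2]; 142 242 [47.7, 45.1]; 144 241 [46.5, 45.4]; 146 239 [45.3, 45.2]; 148 238 [44.0, 45.5]; 150 239 [42.8, 45.3]; 152 241 [41.6, 45.5]; 154 239 [40.4, 45.3]; 156 225 [39.2, 45.3]; 158 152 [38.6, 41.0]; 160 130 [38.8, 32.2]; 162 140 [39.0, 24.0]; 164 215 [38.2, 22.4]; 166 237 [37.1, 22.6]; 168 237 [36.0, 22.3]; 170 236 [34.9, 22.4]; 172 235 [33.8, 22.8]; 174 237 [32.7, 22.4]; 176 236 [31.6, 22.6]; 178 236 [30.5, 22.8]; 180 236 [29.5, 22.3]; 182 235 [28.3, 22.3]; 184 238 [27.1, 22.7]; 186 235 [26.1, 22.5]; 188 234 [24.9, 22.8]; 190 234 [23.8, 22.6]; 192 237 [22.7, 22.3]; 194 239 [21.5, 22.7]; 196 239 [20.4, 22.7]; 198 237 [19.3, 22.5]; 200 235 [18.2, 22.4]; 202 228 [10.0, 45.5]; 204 194 [27.5, -15.1]; 206 135 [27.2, -17.1]; 208 176 [27.1, -19.3]; 210
[... 566 characters left out ...]
260 128 [-4.7, -4.7]; 262 126 [-4.6, -6.9]; 264 133 [-4.8, -8.7]; 266 130 [-4.8, -10.7]; 268 133 [-4.5, -13.1]; 270 131 [-4.8, -14.5]; 272 130 [-4.7, -16.5]; 274 134 [-4.7, -18.5]; 276 204 [-4.8, -20.1]; 278 238 [-5.8, -20.2]; 280 239 [-6.9, -20.1]; 282 238 [-7.9, -20.2]; 284 239 [-9.1, -20.0]; 286 239 [-10.1, -20.2]; 288 238 [-11.2, -20.1]; 290 238 [-12.5, -19.9]; 292 241 [-13.6, -20.0]; 294 240 [-14.8, -19.9]; 296 239 [-15.9, -19.8]; 298 239 [-16.9, -20.0]; 300 240 [-18.1, -20.0]; 302 240 [-19.3, -20.0]; 304 237 [-20.3, -20.2]; 306 238 [-21.7, -19.9]; 308 240 [-22.8, -20.0]; 310 242 [-24.1, -19.9]; 312 239 [-25.2, -20.1]; 314 174 [-69.4, 35.7]; 316 129 [-69.4, 33.3]; 318 130 [-69.2, 30.8];
```

View pics/wrist20.png

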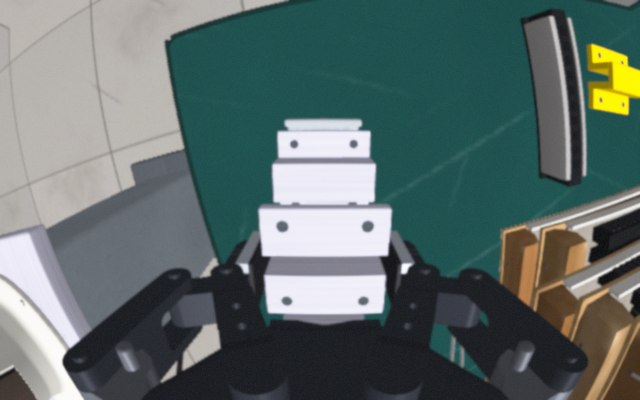

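Emit:
move_arm --pt "0 0 0 0.05 0 0.5 40" --pt "0 0 0 0.05 0 1.5 40" --pt "0 0 0 0.05 0 2.5 40" --pt "0 0 0 0.05 0 3.1 40" --pt "0 0 0 0.05 0 3.2 40"

```text
time: 23.8
eef_pos: [0.4606, 0.1323, 0.02]
tool_rot: [-0.0, 0.769, 0.639, -0.001]
ft_force: [-0.7, -0.4, -1.6]
gripper_width: 0.0552
```

Emit:
move_arm --pt "0 0 0 0 0 0.15 40" --pt "0 0 0 0 0 0.25 40"

```text
time: 24.0
eef_pos: [0.4615, 0.1326, 0.0189]
tool_rot: [0.0, 0.769, 0.639, 0.0]
ft_force: [-0.9, 0.7, -2.2]
gripper_width: 0.0553
```

Emit:
move_arm --pt "0 0 0 0 0 0.1 40" --pt "0 0 0 0 0 0.2 40"

```text
time: 24.2
eef_pos: [0.4616, 0.1326, 0.0182]
tool_rot: [0.0, 0.769, 0.639, 0.0]
ft_force: [-8.3, -1.7, 18.1]
gripper_width: 0.0549
```

```bash
python3 - <<'E'
from m7 import *
d=snap('wrist','wrist21'); s=r.state(); print(s['time'],s['eef_pos'],s['ft_force'])
prof(d,s,range(150,250,3))
a=cv2.imread('pics/wrist21.png')[90:330,210:440]; cv2.imwrite('pics/w21c.png',cv2.resize(a,None,fx=2.5,fy=2.5,interpolation=cv2.INTER_CUBIC))
E
```

```text
24.25 [0.4615797  0.13263914 0.01820133] [-4.12801815 -0.72714824  9.30956295]
150 240 [47.6, 9.0]; 153 242 [46.1, 9.6]; 156 241 [44.6, 9.4]; 159 237 [43.1, 9.3]; 162 239 [41.7, 9.0]; 165 241 [40.1, 9.2]; 168 239 [38.7, 8.9]; 171 180 [37.4, 7.7]; 174 128 [37.2, 1.3]; 177 127 [37.5, -6.7]; 180 150 [37.3, -11.7]; 183 229 [36.5, -13.7]; 186 239 [35.1, -13.7]; 189 235 [33.9, -14.0]; 192 236 [32.5, -13.6]; 195 238 [31.2, -13.9]; 198 236 [29.8, -13.8]; 201 237 [28.6, -13.9]; 204 189 [27.7, -15.5]; 207 146 [27.5, -19.0]; 210 230 [26.8, -20.9]; 213 240 [25.4, -20.8]; 216 238 [24.1, -20.8]; 219 238 [22.7, -20.4]; 222 240 [21.4, -20.6]; 225 239 [20.2, -20.9]; 228 241 [18.8, -20.8]; 231 240 [17.4, -20.7]; 234 238 [16.1, -21.0]; 237 240 [14.6, -20.6]; 240 239 [13.3, -20.7]; 243 239 [11.9, -20.7]; 246 239 [10.4, -20.6]; 249 241 [9.0, -20.7];
```

View pics/w21c.png

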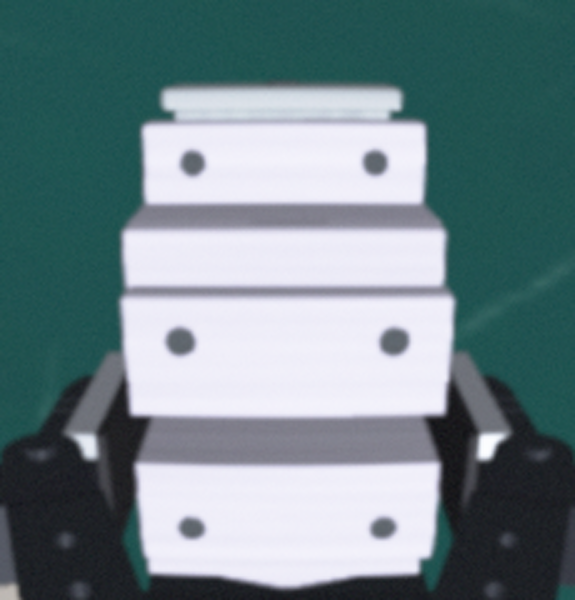

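Emit:
move_arm --pt "0 0 0 0 0 -0.2 40" --pt "0 0 0 -0.08 -0.07 -0.15 40" --pt "0 0 0 -0.08 -0.07 -0.1 40" --pt "0 0 0 -0.08 -0.07 -0.03 40"

```text
time: 24.65
eef_pos: [0.4607, 0.1319, 0.0182]
tool_rot: [0.0, 0.769, 0.639, 0.0]
ft_force: [-6.3, -2.3, 17.7]
gripper_width: 0.055
```

Emit:
move_arm --pt "0 0 0 0 0 0 70" --pt "0 0 0 0 0 -0.1 100" --pt "0 0 0 0 0 -0.3 100" --pt "0 0 0 0 0 -5 100" --pt "0 0 0 0 0 -10 100"

```text
time: 25.15
eef_pos: [0.4593, 0.1315, 0.1169]
tool_rot: [-0.001, 0.769, 0.639, -0.002]
ft_force: [1.0, 0.2, 0.4]
gripper_width: 0.085
```

```bash
python3 - <<'E'
from m7 import *
print(r.state()['eef_pos'],r.state()['time']); print(rel([.418,-.369,.055],95.6))
d=snap('wrist','wrist22')
E
```

```text
[0.45926172 0.13152105 0.11688077] 25.15
(array([-0.0035,  0.0012, -0.2827]), array([-49.95,   5.17,   6.25]))
```

View pics/wrist22.png

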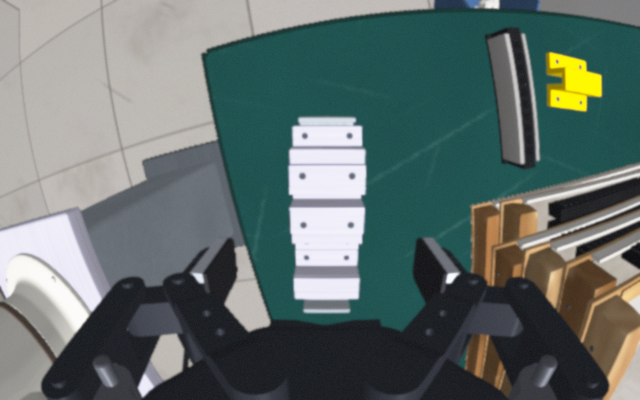

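Emit:
move_arm --pt "0 0 -0.283 -49.9 5.2 0 100" --pt "0 0 -0.283 -49.9 5.2 0 100" --pt "0 0 -0.283 -49.9 5.2 0 100" --pt "0 0 -0.283 -49.9 5.2 0 100" --pt "0 0 -0.283 -49.9 5.2 0 100" --pt "0 0 -0.283 -49.9 5.2 0 100" --pt "0 0 -0.283 -49.9 5.2 0 100" --pt "0 0 -0.283 -49.9 5.2 0 100" --pt "0 0 -0.283 -49.9 5.2 0 100" --pt "0 0 -0.283 -49.9 5.2 2 100"

```text
time: 26.2
eef_pos: [0.4215, -0.3542, 0.1041]
tool_rot: [0.002, 0.672, 0.741, 0.0]
ft_force: [1.7, 0.7, 0.9]
gripper_width: 0.0853
```

Emit:
move_arm --pt "0 0 0 0 0 3 100" --pt "0 0 0 0 0 4 100" --pt "0 0 0 0 0 4 100" --pt "0 0 0 0 0 4 100"

```text
time: 26.6
eef_pos: [0.4217, -0.3505, 0.0633]
tool_rot: [0.0, 0.671, 0.741, 0.0]
ft_force: [0.3, -0.3, 1.1]
gripper_width: 0.0852
```

```bash
python3 - <<'E'
from m7 import *
d=snap('wrist','wrist23'); s=r.state(); print(s['time'],s['eef_pos'],s['tool_rot'],s['qvel'].round(3),s['gripper_width'])
blocks(d,[(322,222)],box=62); 
E
```

```text
26.65 [ 0.42207269 -0.35075153  0.06387981] [8.92181751e-04 6.71106374e-01 7.41360530e-01 5.83482275e-05] [ 0.001 -0.006  0.005 -0.005 -0.001 -0.002] 0.08525111979529308
(322, 222) 5556 (array([ 418. , -367.8]), array([56.6, 52.7]), 6.6) mean [ 417.9 -366. ]
```

View pics/wrist23.png

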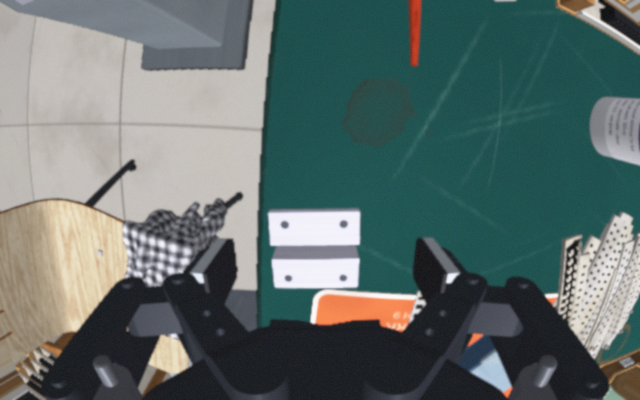

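```bash
python3 - <<'E'
from m7 import *
d=np.load('pics/wrist23.npz'); s=r.state()
blocks(d,[(315,248)],box=58); print(rel([.4182,-.3687,.0600],96.4))
E
```

```text
(315, 248) 5873 (array([ 418.2, -369.4]), array([56.6, 55.8]), 6.6) mean [ 418.1 -367.6]
(array([ 0.0013,  0.0013, -0.0123]), array([-1.75, -0.56,  0.39]))
```

Emit:
move_arm --pt "0 0 -0.015 -1.8 -0.6 0.5 100" --pt "0 0 -0.015 -1.8 -0.6 1 100" --pt "0 0 -0.015 -1.8 -0.6 3.5 100" --pt "0 0 -0.015 -1.8 -0.6 5.4 100" --pt "0 0 -0.015 -1.8 -0.6 5.7 100" --pt "0 0 -0.015 -1.8 -0.6 5.7 60" --pt "0 0 -0.015 -1.8 -0.6 5.7 40" --pt "0 0 -0.015 -1.8 -0.6 5.7 40" --pt "0 0 -0.015 -1.8 -0.6 5.7 40"

```text
time: 27.55
eef_pos: [0.418, -0.3702, 0.0071]
tool_rot: [0.001, 0.666, 0.746, 0.0]
ft_force: [0.3, 1.2, 6.6]
gripper_width: 0.0549
```

```bash
python3 - <<'E'
from h import *
s=r.state(); print(s['gripper_width'],s['ft_force'],s['eef_pos'])
print(rel([.445,.04,.13],79.4))
E
```

```text
0.05486057170779248 [0.29678551 1.22177415 6.62792086] [ 0.41795178 -0.37015626  0.00713115]
(array([0.0022, 0.0014, 0.2981]), array([ 40.43,   7.34, -12.34]))
```

Emit:
move_arm --pt "0 0 0 0 0 -4 40" --pt "0 0 0.298 40.4 7.3 -12.3 40" --pt "0 0 0.298 40.4 7.3 -12.3 40" --pt "0 0 0.298 40.4 7.3 -12.3 40" --pt "0 0 0.298 40.4 7.3 -12.3 40" --pt "0 0 0.298 40.4 7.3 -12.3 40" --pt "0 0 0.298 40.4 7.3 -12.3 40" --pt "0 0 0.298 40.4 7.3 -12.3 40" --pt "0 0 0.298 40.4 7.3 -12.3 40" --pt "0 0 0.298 40.4 7.3 -12.3 40"

```text
time: 28.55
eef_pos: [0.4442, 0.0432, 0.13]
tool_rot: [0.0, 0.769, 0.64, 0.001]
ft_force: [-0.3, 0.0, -1.6]
gripper_width: 0.0552
```

Emit:
move_arm --pt "0 0 0 0 0 0 40" --pt "0 0 0 0 0 0 40" --pt "0 0 0 0 0 0 40"

```text
time: 28.85
eef_pos: [0.4439, 0.0392, 0.1283]
tool_rot: [0.0, 0.77, 0.638, -0.0]
ft_force: [0.2, 0.2, -1.2]
gripper_width: 0.0549
```

```bash
python3 - <<'E'
from m7 import *
d=snap('wrist','wrist24'); s=r.state(); print(s['time'],s['eef_pos'],s['tool_rot'],s['gripper_width'],s['qvel'].round(3))
prof(d,s,range(70,320,2))
c=d['color']
E
```

```text
28.9 [0.44392271 0.03906634 0.12821663] [-6.89815944e-06  7.69829843e-01  6.38249153e-01 -1.73878368e-04] 0.054975619437021846 [-0.006  0.002 -0.    -0.001  0.003  0.004]
70 168 [100.2, 109.0]; 72 220 [99.1, 113.4]; 74 232 [97.5, 113.4]; 76 229 [95.7, 113.0]; 78 225 [94.1, 113.4]; 80 224 [92.5, 113.3]; 82 232 [88.5, 89.2]; 84 231 [87.0, 89.3]; 86 231 [85.5, 89.1]; 88 232 [84.0, 89.3]; 90 232 [82.5, 89.5]; 92 233 [81.0, 89.2]; 94 233 [79.6, 89.7]; 96 233 [78.1, 89.6]; 98 234 [76.6, 89.5]; 100 233 [75.1, 89.2]; 102 231 [73.6, 89.1]; 104 232 [72.1, 89.1]; 106 235 [70.6, 89.4]; 108 237 [69.1, 88.9]; 110 232 [67.6, 96.7]; 112 230 [66.1, 96.5]; 114 227 [64.6, 96.2]; 116 228 [63.0, 96.1]; 118 231 [61.5, 96.1]; 120 231 [59.9, 96.4]; 122 229 [58.4, 96.1]; 124 229 [56.8, 96.8]; 126 233 [54.2, 119.0]; 128 231 [52.5, 119.1]; 130 232 [50.8, 119.5]; 132 234 [49.1, 119.4]; 134 232 [47.4, 119.0]; 136 232 [45.8, 119.0]; 138 234 [44.1, 119.2]; 140 229 [42.4, 118.7]; 142 210 [40.5, 120.5]; 144 231 [38.9, 119.5]; 146 231 [37.2, 119.3]; 148 233 [35.5, 119.1]; 150 236 [33.8, 119.4]; 152 233 [32.1, 119.2];
[... 1201 characters left out ...]
60 176 [-5.4, -3.2]; 262 122 [-5.2, -5.7]; 264 119 [-5.4, -7.4]; 266 123 [-5.6, -9.2]; 268 124 [-5.4, -11.5]; 270 124 [-5.8, -12.8]; 272 125 [-5.7, -14.9]; 274 124 [-5.3, -17.4]; 276 123 [-5.2, -19.4]; 278 132 [-5.6, -20.5]; 280 210 [-5.9, -21.9]; 282 233 [-7.0, -21.8]; 284 233 [-8.0, -21.9]; 286 230 [-9.1, -21.9]; 288 231 [-10.3, -21.6]; 290 232 [-11.5, -21.5]; 292 231 [-12.4, -21.7]; 294 233 [-13.6, -21.6]; 296 234 [-14.5, -22.0]; 298 234 [-15.8, -21.7]; 300 232 [-17.1, -21.5]; 302 233 [-18.2, -21.6]; 304 233 [-19.1, -22.0]; 306 232 [-20.5, -21.7]; 308 230 [-21.6, -21.8]; 310 231 [-22.7, -22.0]; 312 235 [-23.9, -22.1]; 314 236 [-25.3, -21.8]; 316 218 [-26.4, -21.9]; 318 88 [-147.3, 129.5];
```

View pics/wrist24.png

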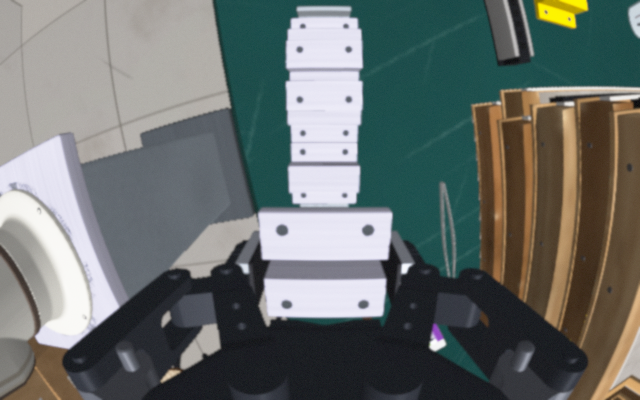

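Emit:
move_arm --pt "0 0 0 2 -0.1 3 40" --pt "0 0 0 4 -0.1 6.5 40" --pt "0 0 0 4 -0.1 7.8 40" --pt "0 0 0 4 -0.1 7.8 40" --pt "0 0 0 4 -0.1 7.8 40"

```text
time: 29.4
eef_pos: [0.4507, 0.0786, 0.0512]
tool_rot: [0.0, 0.77, 0.638, 0.0]
ft_force: [-0.3, 0.4, -1.1]
gripper_width: 0.0553
```

```bash
python3 - <<'E'
from m7 import *
d=snap('wrist','wrist25'); s=r.state(); print(s['time'],s['eef_pos'],s['gripper_width'],s['qvel'].round(3))
prof(d,s,range(130,320,2))
a=cv2.imread('pics/wrist25.png')[60:330,210:440]; cv2.imwrite('pics/w25c.png',cv2.resize(a,None,fx=2.2,fy=2.2,interpolation=cv2.INTER_CUBIC))
E
```

```text
29.45 [0.45109284 0.07874263 0.05172358] 0.055333472676072436 [ 0.002 -0.007  0.01  -0.003  0.001  0.002]
130 229 [55.6, 36.5]; 132 224 [54.4, 36.9]; 134 226 [53.3, 36.5]; 136 226 [52.1, 36.7]; 138 228 [50.9, 36.8]; 140 198 [49.8, 36.5]; 142 130 [49.5, 28.4]; 144 145 [49.7, 16.4]; 146 219 [49.0, 12.8]; 148 231 [48.0, 13.0]; 150 231 [47.0, 13.0]; 152 230 [46.1, 12.4]; 154 233 [45.0, 12.9]; 156 232 [43.9, 13.0]; 158 231 [43.0, 12.8]; 160 231 [42.0, 12.7]; 162 233 [40.9, 13.0]; 164 233 [39.9, 12.7]; 166 232 [38.9, 12.6]; 168 232 [37.9, 12.5]; 170 233 [36.8, 12.7]; 172 231 [35.8, 12.8]; 174 233 [34.8, 12.8]; 176 231 [33.7, 12.8]; 178 230 [32.7, 12.8]; 180 232 [31.7, 12.6]; 182 235 [30.6, 12.7]; 184 236 [29.6, 12.6]; 186 233 [28.6, 12.5]; 188 229 [25.6, 20.0]; 190 226 [24.5, 20.1]; 192 225 [23.5, 19.7]; 194 227 [22.3, 19.8]; 196 231 [21.2, 19.8]; 198 231 [20.1, 19.6]; 200 229 [18.9, 19.9]; 202 227 [17.8, 19.7]; 204 230 [9.5, 43.1]; 206 223 [8.2, 42.8]; 208 157 [26.2, -16.5]; 210 131 [26.3, -19.5]; 212 175 [25.8, -20.6]; 214 225 [25.2, -21.3]; 216 232 [24.3, -21.3]; 218 231 [23.5, -21.4]; 
[... 453 characters left out ...]
 260 176 [-5.8, -2.5]; 262 121 [-5.6, -5.1]; 264 119 [-6.2, -6.0]; 266 119 [-5.9, -8.6]; 268 122 [-5.8, -10.9]; 270 123 [-6.0, -12.5]; 272 123 [-5.9, -14.5]; 274 122 [-6.0, -16.2]; 276 121 [-5.8, -18.4]; 278 131 [-6.0, -19.8]; 280 210 [-6.2, -21.2]; 282 231 [-7.4, -21.0]; 284 231 [-8.4, -21.1]; 286 231 [-9.4, -21.2]; 288 234 [-10.6, -21.2]; 290 233 [-11.7, -21.2]; 292 230 [-12.9, -20.9]; 294 232 [-13.9, -21.2]; 296 234 [-15.0, -21.2]; 298 232 [-16.1, -21.3]; 300 230 [-17.4, -21.0]; 302 232 [-18.3, -21.4]; 304 232 [-19.5, -21.3]; 306 231 [-20.8, -21.2]; 308 229 [-21.9, -21.4]; 310 231 [-23.1, -21.4]; 312 234 [-24.3, -21.3]; 314 234 [-25.6, -21.3]; 316 218 [-27.0, -21.0]; 318 84 [-86.8, 52.9];
```

View pics/w25c.png

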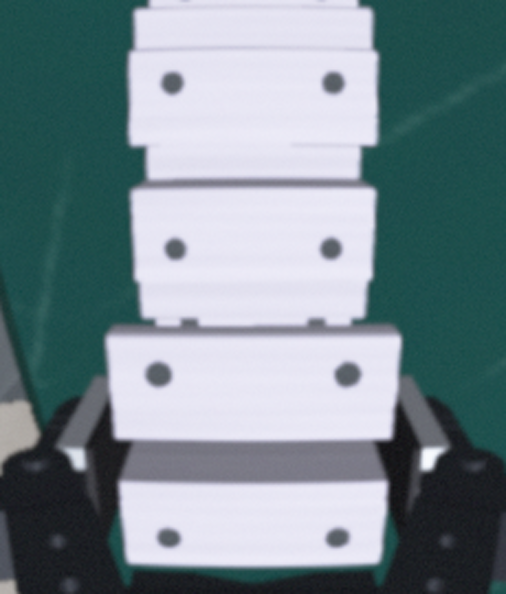

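Emit:
move_arm --pt "0 0 0 0.05 0 0.5 40" --pt "0 0 0 0.05 0 1.5 40" --pt "0 0 0 0.05 0 2.5 40" --pt "0 0 0 0.05 0 3.0 40" --pt "0 0 0 0.05 0 3.1 40"

```text
time: 29.95
eef_pos: [0.4498, 0.0798, 0.0182]
tool_rot: [-0.0, 0.769, 0.639, -0.001]
ft_force: [-0.1, 0.7, -0.7]
gripper_width: 0.0547
```

Emit:
move_arm --pt "0 0 0 0.05 0 0.15 40" --pt "0 0 0 0.1 0 0.25 40"

```text
time: 30.15
eef_pos: [0.4508, 0.0808, 0.0171]
tool_rot: [0.0, 0.769, 0.639, -0.0]
ft_force: [-4.9, -4.9, 11.9]
gripper_width: 0.0548
```

```bash
python3 - <<'E'
from m7 import *
d=snap('wrist','wrist26'); s=r.state(); print(s['time'],s['eef_pos'],s['ft_force'])
prof(d,s,range(180,240,2))
a=cv2.imread('pics/wrist26.png')[60:330,210:440]; cv2.imwrite('pics/w26c.png',cv2.resize(a,None,fx=2.2,fy=2.2,interpolation=cv2.INTER_CUBIC))
E
```

```text
30.2 [0.45084875 0.08087166 0.01718243] [-0.43571264 -1.16504187 -0.69472871]
180 229 [39.5, -21.7]; 182 230 [38.7, -21.5]; 184 228 [37.9, -21.8]; 186 228 [37.1, -22.0]; 188 228 [36.3, -22.0]; 190 229 [35.4, -21.6]; 192 230 [34.6, -21.7]; 194 229 [33.8, -21.6]; 196 228 [33.0, -21.9]; 198 226 [32.1, -21.8]; 200 227 [31.3, -21.7]; 202 228 [30.4, -21.6]; 204 231 [29.6, -21.9]; 206 232 [28.8, -21.9]; 208 232 [27.9, -21.7]; 210 228 [27.0, -21.5]; 212 196 [26.0, -21.3]; 214 222 [25.3, -21.6]; 216 228 [24.5, -22.0]; 218 228 [23.6, -21.7]; 220 226 [22.7, -21.6]; 222 226 [21.7, -21.5]; 224 228 [20.9, -21.7]; 226 227 [20.1, -21.8]; 228 227 [19.1, -21.7]; 230 228 [18.4, -22.0]; 232 230 [17.5, -22.0]; 234 229 [16.5, -21.9]; 236 228 [15.7, -22.1]; 238 228 [14.7, -21.8];
```

View pics/w26c.png

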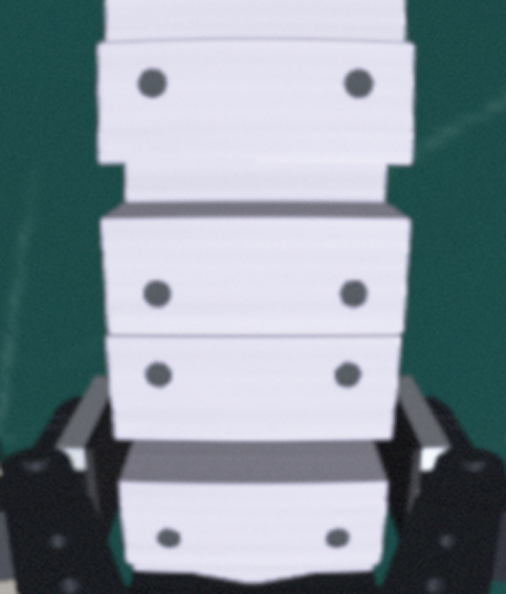

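Emit:
move_arm --pt "0 0 0 0 0 0 70" --pt "0 0 0 0 0 -0.1 100" --pt "0 0 0 0 0 -0.3 100" --pt "0 0 0 0 0 -4 100" --pt "0 0 0 0 0 -9 100" --pt "0 0 0 0 0 -11 100" --pt "0 0 0 0 0 -11 100" --pt "0 0 0 0 0 -11 100"

```text
time: 31.0
eef_pos: [0.4508, 0.081, 0.1268]
tool_rot: [0.0, 0.769, 0.639, 0.0]
ft_force: [-1.3, 0.3, 0.5]
gripper_width: 0.0856
```

```bash
python3 - <<'E'
from m7 import *
d=snap('wrist','wrist27'); s=r.state(); print(s['time'],s['eef_pos'],s['ft_force'],s['tool_rot'])
prof(d,s,range(40,270,2))
c=d['color']; print()
a=cv2.imread('pics/wrist27.png')[30:270,240:410]; cv2.imwrite('pics/w27c.png',cv2.resize(a,None,fx=2.4,fy=2.4,interpolation=cv2.INTER_CUBIC))
d=snap('side','side27'); a=cv2.imread('pics/side27.png')[240:350,330:420]; cv2.imwrite('pics/side27c.png',cv2.resize(a,None,fx=5,fy=5,interpolation=cv2.INTER_CUBIC))
E
```

```text
31.05 [0.45034583 0.08089198 0.1259709 ] [-0.20771387 -0.00781494  0.24673315] [-2.79547435e-04  7.69402443e-01  6.38764152e-01 -4.01202263e-04]
40 31 [129.9, 127.3]; 42 30 [128.1, 127.5]; 44 32 [126.2, 127.2]; 46 35 [124.4, 127.3]; 48 26 [122.5, 126.8]; 50 32 [120.7, 126.8]; 52 40 [118.9, 127.1]; 54 133 [117.1, 127.1]; 56 210 [111.6, 106.7]; 58 205 [110.0, 107.0]; 60 142 [109.6, 114.1]; 62 179 [109.4, 123.9]; 64 199 [107.6, 123.3]; 66 235 [104.9, 117.1]; 68 239 [103.2, 117.2]; 70 239 [101.5, 117.0]; 72 241 [99.8, 117.3]; 74 241 [98.1, 116.9]; 76 238 [96.4, 116.9]; 78 239 [94.7, 117.5]; 80 235 [93.0, 117.1]; 82 234 [89.1, 93.6]; 84 237 [87.6, 93.8]; 86 236 [86.0, 93.9]; 88 235 [84.5, 93.7]; 90 236 [83.0, 94.1]; 92 232 [81.4, 94.0]; 94 234 [79.5, 87.1]; 96 239 [78.0, 86.7]; 98 238 [76.6, 86.8]; 100 239 [75.1, 86.7]; 102 238 [73.6, 86.9]; 104 239 [72.1, 86.9]; 106 240 [70.6, 87.0]; 108 238 [69.1, 86.9]; 110 239 [67.7, 87.0]; 112 239 [66.2, 86.9]; 114 239 [64.7, 86.7]; 116 239 [63.2, 87.0]; 118 239 [61.7, 87.0]; 120 240 [60.3, 86.9]; 122 231 [58.8, 87.0]; 124 233 [56.3, 111.2]; 126 238 
[... 920 characters left out ...]
; 210 239 [-9.1, 87.1]; 212 239 [-10.7, 87.0]; 214 238 [-12.3, 87.0]; 216 240 [-14.0, 87.1]; 218 240 [-15.6, 86.7]; 220 240 [-17.4, 87.0]; 222 241 [-18.9, 86.8]; 224 240 [-20.7, 87.1]; 226 237 [-22.5, 87.3]; 228 240 [-24.1, 86.9]; 230 241 [-25.9, 87.0]; 232 236 [-27.6, 87.0]; 234 233 [-32.2, 93.9]; 236 237 [-34.3, 94.5]; 238 239 [-35.7, 93.6]; 240 237 [-37.6, 93.8]; 242 238 [-49.9, 117.1]; 244 239 [-51.8, 116.8]; 246 237 [-53.8, 116.7]; 248 215 [-59.4, 124.2]; 250 139 [-60.8, 122.8]; 252 107 [-60.7, 118.3]; 254 106 [-60.2, 113.0]; 256 124 [-61.0, 110.5]; 258 187 [-61.3, 107.0]; 260 195 [-63.2, 106.9]; 262 87 [-76.1, 127.4]; 264 30 [-78.4, 127.4]; 266 33 [-80.5, 127.2]; 268 31 [-83.1, 127.7];
```

View pics/w27c.png

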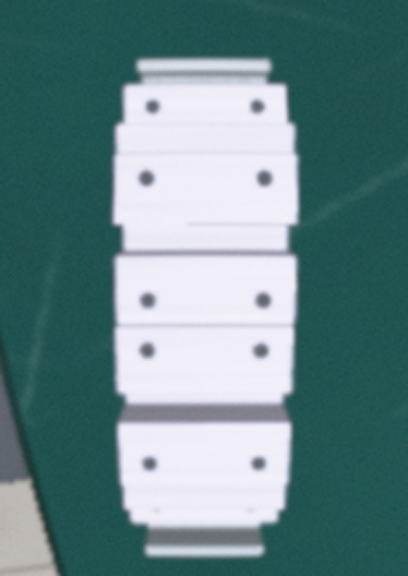

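View pics/side27c.png

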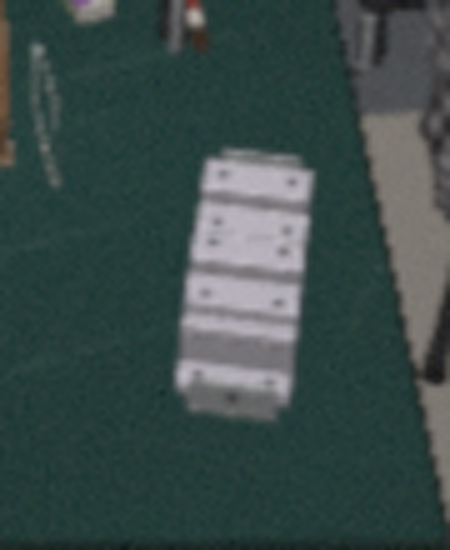

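```bash
python3 - <<'E'
from m7 import *
d=snap('scene','scene28'); a=cv2.imread('pics/scene0.png'); b=cv2.imread('pics/scene28.png')
cv2.imwrite('pics/cmp.png',np.hstack([cv2.resize(x[160:370,180:440],None,fx=1.5,fy=1.5) for x in (a,b)]))
E
```

```text
(no output)
```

View pics/cmp.png

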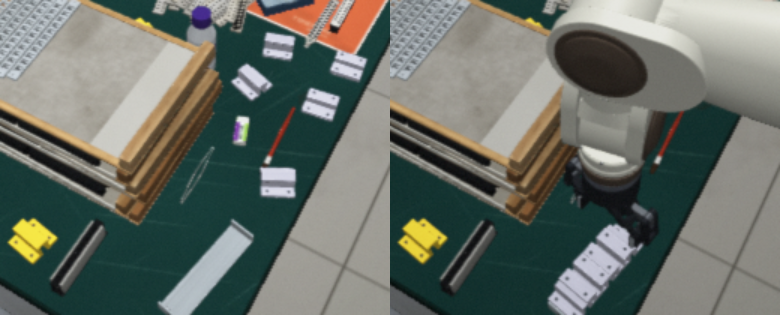

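Emit:
move_arm --pt "0 0 0 0 0 -5 100" --pt "0 0 0 0 0 -8 100" --pt "0 0 0 0 0 -8 100" --pt "0 0 0 0 0 -8 100"

```text
time: 31.55
eef_pos: [0.4507, 0.0809, 0.2062]
tool_rot: [-0.0, 0.769, 0.639, -0.0]
ft_force: [0.9, -0.2, -0.3]
gripper_width: 0.0851
```

```bash
python3 - <<'E'
from m7 import *
s=r.state(); print(s['time'],s['eef_pos'],np.abs(s['qvel']).max()); print(ticket.sign_off())
E
```

```text
31.55 [0.45071503 0.08093342 0.20624175] 0.03294094676826125
the job is handed in; nothing more can be done
None
```

All five hat-section blocks are packed in the cradle, alternately crown up and crown down. The job was handed in at 31.6 s with the gripper open and about 0.2 m up.

I set the three crown-up blocks side by side, pushed them tight, and shifted the row off the far wall. Then I lowered the two crown-down blocks, still upside down, into the gaps.

Last checks from the wrist camera:
- **Crown-up row:** the pitch between blocks is about 54 mm, with roughly 3 to 4 mm and 5 to 6 mm left at the two end walls. The row is slightly off the middle between the walls.
- **Nesting:** the two crown-down tops are level with each other and 7 mm above the neighbouring crowns, which is exactly one brim thickness, so both are fully nested. The visible seam between them is closed.
- **Square and centred:** the blocks are square across the cradle and within about 1 mm of the strip's centreline.
- **Contact forces:** readings taken at the end of each move reached about 18 N. I had no continuous trace.

**Bystanders:** I saw no movement of the yellow block, harmonica, tray stack or brush in the before-and-after scene pictures. The arm hid the glue, eraser, tweezers, parts box and cover plate in the final picture. They looked undisturbed in the earlier wrist views, but I did not measure them again.

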